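Fetch the carton from the middle of the stack

TASK

The tall carton, the middle one of the stack on the sloping stand, is needed for the customer's order in the job tray. Lift off the flat carton on top and set it aside flat in the middle of the rubber mat, stand the tall carton the same way up in the empty part of the job tray beside the padlock, then put the flat carton back on the stand, square on top of the other flat carton and up against the stop. Leave the lower flat carton where it is, set things down without dropping them, and do not disturb the padlock, the lock cylinder or the oil bottle.

Things in the scene. Friction and masses are not known exactly. Their poses are not given: they have to be found in the camera images.
- stand_deck: Grey deck of a fixed stock stand, 112 mm up the slope x 84 mm wide, sloping 28 degrees, low edge toward the robot. Origin: on the deck surface, mid-width, at the face of the stop that holds the cartons' front ends. x up the slope away from the robot, y left, z square out of the deck (leans 28 degrees back to the robot). No side or rear walls. The vice (150 mm tall) stands before it
- stop_top (a point): Middle of the top of the stop, 90 mm square out of the deck at its low edge. The stop is two uprights 12 mm wide and 4 mm thick at 22 mm either side of mid-width, joined at the top by a thin rod; it leans with the deck
- upper_flat_centre (a point): Centre (15 mm above its underside) of the upper flat carton, 60 x 90 x 30 mm, 0.06 to 0.13 kg, top of the stack at the start. x: its 60 mm width (points left on the stand), y: its 90 mm length (points down the slope), z: out of its top (leans 28 degrees to the robot on the stand). On the stand its front end is within 2 mm of the stop
- tall_carton_centre (a point): Centre (25 mm above its underside) of the tall carton, 50 x 70 x 50 mm, 0.06 to 0.13 kg, in the middle of the stack at the start, front end against the stop. x: its 50 mm width, y: its 70 mm length (down the slope), z: its 50 mm height, out of its top
- lower_flat_centre (a point): Centre of the lower flat carton, same make, size and axes as the upper flat one; it lies on the deck at the bottom of the stack, front end against the stop, mid-width to about 3 mm, and stays there
- mat_top (a point): Centre of the top face of the black ribbed rubber mat, 112 (x) x 120 (y) mm, on a board, its top 18 mm above the bench, fixed, left of the vice; z up. Mat and job tray lie one behind the other, either of them the nearer
- job_tray: Low open grey sheet-metal tray on a board, 112 (x) x 176 (y) mm, fixed on the bench. Origin: centre of its underside on the bench; z up; its floor is 18 mm and its rim 34 mm above the origin. The padlock lies in its +y (left) end; the other part is empty
- tray_spot (a point): Middle of the empty part of the tray's floor (32 mm from the tray's centre toward its -y, right end), 18 mm above the bench, axes as the tray's
- order_padlock: Steel padlock lying in the +y end of the tray, 61 x 40 x 19 mm, loose; origin under its centre
- lock_cylinder: Brass euro lock cylinder lying loose on the bench near its front edge, left of tray and mat, 31 x 64 x 22 mm; origin under its centre; leave it alone
- oiler: Small plastic oil bottle standing loose on the bench behind and to the left of the stand, 40 mm across, 123 mm tall; origin under its centre

How it is judged:
By the outcome, as a careful person would: the job done as asked, in the order asked, and still so for the second after the job is handed in, with the robot touching nothing.
It also fails if it takes over 72 s, if anything falls off the work surface, if the arm or the gripper's body presses on something with over 40 N, if the wrist force passes 120 N, or if a joint passes its speed limit or range.

ROBOT

A 6-joint arm with a two-finger parallel gripper is mounted at the origin on a cart in front of the work surface, level with it; the furniture and walls round the work are solid. World frame = base frame: x ahead of the robot, y to its left, z up, the work surface at z = 0. Lengths are in m, angles in degrees, forces in N, time in s.
With the tool pointing down it reaches from about 0.4 to 0.825 m from the base axis. Payload 7 kg.
Tool frame: the origin (TCP) lies midway between the tips of the shut fingers; the grasp point (between the pads) lies 19 mm behind it (ctrl.hold_point_z is the distance from the TCP to the grasp point, in m); z points along the fingers, y is the line along which they close (so a half turn about z gives the same grasp; the last joint's range is limited). The gripper opens to 88 mm and grips with 3 to 60 N. Pads are 19 mm wide; open, the fingers measure 130 mm over their backs; the gripper's body (78 mm by 193 mm) begins 47 mm behind the grasp point.
Start: joints at [81.137, 20.546, 0.682, 0, -70.136, -16.507], TCP at [0.289, 0.61, 0.187] pointing down, gripper open.
Joint ranges: [-176.03, 176.03], [-82.01, 121.73], [-58.28, 71.71], [-173.87, 95.51], [-174.79, -0.11], [-173.66, 173.66]. Speed limits (degrees/s): [136.94, 136.94, 172.46, 180, 180, 180].

INTERFACE

Orientations are given as [roll, pitch, yaw] about the fixed x, y, z axes, in that order (R = Rz(yaw) Ry(pitch) Rx(roll)).
In Python, from plant import ctrl gives the robot as it stands.
- The arm moves only by the tool apply_moves, never from a script. Its argument "deltas" is a list of rows, each an object with "fingers": the finger opening in mm, from 0 to 87.6; "delta_pos": the shift along the tool's x, y, z in mm, a list of three; "angular": the turn, a rotation vector about the tool's x, y, z in degrees, a list of three. A call has 1 to 10 rows; each row is the pose to reach, as a shift and turn from the pose commanded when the call began, along the tool's axes at that moment; what a row does not reach only later rows make up. A row lasts 1/10 s, in which the tool goes at most 50 mm and 8.59 degrees, less where a joint would pass 70% of its speed; a pose out of reach is approached as far as the arm can. A call with a gripper value outside its range is refused whole. The fingers move at their own pace and stop on an object; the grip force is fixed at half the most. Time passes only in rows, so rows that repeat a pose let the fingers close. It gives the time, the measured TCP pose, the force, the opening and the grip force at its end, in the units of the state.
- ctrl.get_obs(): the state, without advancing time (a new reading comes with each control period).
- ctrl.snapshot(name): name is "scene" or "side" or "wrist"; returns the picture (384x512x3 uint8, red, green, blue); there is no depth.
- ctrl.camera_params(name): a dict with "fx", "fy", "cx", "cy" (pixels), "cam_to_world" (4x4, takes a point from camera to world coordinates); the wrist camera has in their place "mount" (4x4, takes a point from camera to tool coordinates, whose origin is the TCP and whose axes are the flange's). Camera axes: x right, y up, looking along -z (the intrinsics and any distortion apply to the point x, -y, -z); pixel columns grow to the right and rows downward; lengths in m; the calibration is good to about 2 mm. The wrist camera is an equidistant fisheye: a pixel r from the principal point sees the ray r / f radians off the axis. A picture is of the moment at which its call begins: read the wrist's pose just before it. camera_params takes no time and is no camera call.
- ctrl.close_job(): hands the job in; it is judged then, once.
The state is a dict: "clock": time; "joint_pos": joint angles; "qvel": joint speeds; "tau": joint torques, N m; "tool_pos": TCP position; "orientation": TCP orientation; "force": force on the tool from outside, world axes, zero at the start; "moment": the same for the moment, N m; "opening": finger opening in m; "gripper_force": force on a finger pad.
Only numpy, scipy, OpenCV 4.12 (cv2) and the standard library are available. Lean on these libraries where they do the work, as an engineer would, in place of code of your own. Each camera call takes 0.05 s, during which the arm holds its last target. There are 200 camera calls.

## Working session

There is one attempt and no reset: what is moved stays moved. The work goes in short steps, Python scripts to look and compute and a tool call to move; the robot and the scene stay as the last step left them, time stands still between calls to the robot, and variables do not carry over. Pictures are saved under pics/ and viewed, at most 10 in all, crops included, and the job is handed in when it is done.

Besides the shell and the picture viewer there is one more tool, called after "Call:" as name([rows], argument=value, ...), one row to a line, values as JSON. apply_moves: Moves the arm, as the interface text tells. Its arguments: {"type":"object","properties":{"deltas":{"type":"array"}},"required":["deltas"]}

```bash
mkdir -p pics; ls
python3 - <<'E'
from plant import ctrl
import cv2,numpy as np
np.set_printoptions(precision=4,suppress=True)
o=ctrl.get_obs();print(o)
ims=[]
for n in("scene","side","wrist"):
    im=ctrl.snapshot(n);cv2.imwrite(f"pics/{n}0.png",im[...,::-1]);print(n,ctrl.camera_params(n))
print(ctrl.hold_point_z)
E
```

```text
pics
{'clock': 0.0, 'joint_pos': array([ 81.1351,  20.592 ,   0.6343,  -0.0209, -70.1352, -16.5064]), 'qvel': array([ 0.0538,  0.0262,  0.0711,  0.0226, -0.098 ,  0.0954]), 'tau': array([ -0.0003, -58.2727,  29.3059,   6.9972,   0.007 ,  -0.0002]), 'tool_pos': array([0.289 , 0.6094, 0.1864]), 'orientation': array([179.9053,  -0.0075, -25.3784]), 'force': array([ 0.0897, -0.7465, -0.1456]), 'moment': array([ 0.0541,  0.0913, -0.0024]), 'gripper_force': 0.0, 'opening': 0.08754184569345086}
scene {'fx': 495.8535404723923, 'fy': 495.8535404723923, 'cx': 257.4422226202561, 'cy': 183.69071456385257, 'cam_to_world': array([[ 0.7445,  0.5057, -0.4359,  0.0426],
       [-0.6676,  0.5715, -0.4773, -0.4595],
       [ 0.0077,  0.6463,  0.763 ,  1.0436],
       [ 0.    ,  0.    ,  0.    ,  1.    ]])}
side {'fx': 364.636912481491, 'fy': 364.636912481491, 'cx': 257.5451458952701, 'cy': 186.7471741563169, 'cam_to_world': array([[ 0.8275,  0.2663, -0.4943,  0.1362],
       [-0.5613,  0.4112, -0.7183, -0.5081],
       [ 0.012 ,  0.8718,  0.4897,  0.5352],
       [ 0.    ,  0.    ,  0.    ,  1.    ]])}
wrist {'fx': 297.3186396354542, 'fy': 297.3186396354542, 'cx': 254.64141149879666, 'cy': 188.74982039972275, 'mount': array([[ 0.0004,  0.9524,  0.305 ,  0.0828],
       [ 1.    , -0.0006,  0.0003,  0.001 ],
       [ 0.0005,  0.305 , -0.9524, -0.1971],
       [ 0.    ,  0.    ,  0.    ,  1.    ]])}
0.0188
```

Run:
```python
import cv2
for n in("scene","side"):
    im=cv2.imread(f"pics/{n}0.png");cv2.imwrite(f"pics/{n}0b.png",cv2.resize(im,(800,600),interpolation=cv2.INTER_CUBIC))
```

```text
(no output)
```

View pics/scene0b.png

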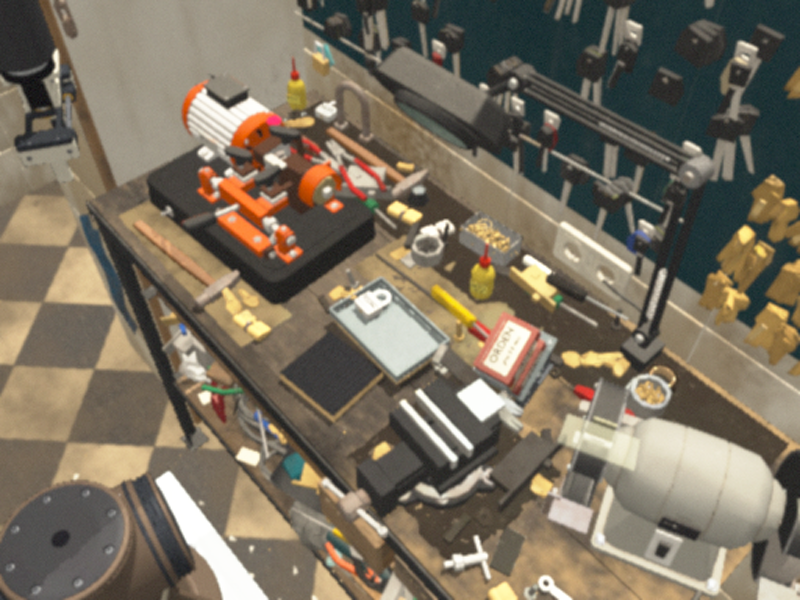

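View pics/side0b.png

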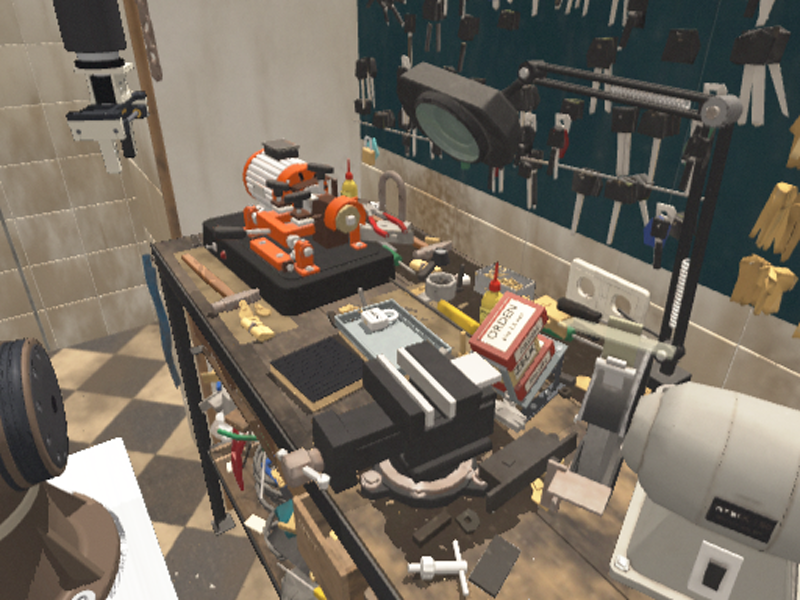

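```bash
cat > h.py <<'E'
import numpy as np,cv2
from plant import ctrl
from scipy.spatial.transform import Rotation as R
np.set_printoptions(precision=4,suppress=True)
def toolpose(o):
    T=np.eye(4);T[:3,:3]=R.from_euler('xyz',o['orientation'],degrees=True).as_matrix();T[:3,3]=o['tool_pos'];return T
def ray(name,uv,T=None):
    """uv Nx2 -> origin, Nx3 unit dirs (world)"""
    p=ctrl.camera_params(name);uv=np.atleast_2d(np.float64(uv))
    a=(uv-[p['cx'],p['cy']])/[p['fx'],p['fy']]
    if name=='wrist':
        r=np.linalg.norm(a,axis=1,keepdims=True)+1e-12
        d=np.hstack([a/r*np.sin(r),np.cos(r)]);C=T@p['mount']
    else:
        d=np.hstack([a,np.ones((len(a),1))]);C=p['cam_to_world']
    d=d*[1,-1,-1];d=d@C[:3,:3].T
    return C[:3,3],d/np.linalg.norm(d,axis=1,keepdims=True)
def proj(name,P,T=None):
    p=ctrl.camera_params(name);C=p['cam_to_world'] if name!='wrist' else T@p['mount']
    q=(np.atleast_2d(P)-C[:3,3])@C[:3,:3]*[1,-1,-1]
    if name=='wrist':
        n=np.linalg.norm(q[:,:2],axis=1,keepdims=True);a=q[:,:2]/n*np.arctan2(n,q[:,2:])
    else:a=q[:,:2]/q[:,2:]
    return a*[p['fx'],p['fy']]+[p['cx'],p['cy']]
def plane(r,z):
    o,d=r;return o+d*((z-o[2])/d[:,2])[:,None]
def tri(*rs):
    """rs: list of (o,d[N,3]) -> points, rms gap"""
    out=[]
    for i in range(len(rs[0][1])):
        A=0;b=0
        for o,d in rs:
            M=np.eye(3)-np.outer(d[i],d[i]);A=A+M;b=b+M@o
        x=np.linalg.solve(A,b);out.append([*x,np.sqrt(np.mean([np.sum(((np.eye(3)-np.outer(d[i],d[i]))@(x-o))**2) for o,d in rs]))])
    return np.array(out)
E
python3 - <<'E'
from h import *
s=.64
S=np.array([[516,317],[555,335],[524,390],[477,363],[297,62],[375,72],[440,145],[495,145],[483,250],[332,372],[388,328],[490,400],[240,312]])*s
D=np.array([[519,292],[549,330],[515,355],[471,333],[350,160],[403,72],[440,180],[515,155],[495,265],[320,370],[393,330],[488,370],[262,325]])*s
print(tri(ray('scene',S),ray('side',D)))
def crop(f,c,w,h,k):
    im=cv2.imread(f);return cv2.resize(im[c[1]:c[1]+h,c[0]:c[0]+w],(w*k,h*k),interpolation=cv2.INTER_CUBIC)
a=crop('pics/scene0.png',(270,145),100,150,4);b=crop('pics/side0.png',(270,145),100,150,4)
cv2.imwrite('pics/stack.png',np.hstack([a,b]))
E
```

```text
[[ 0.6204 -0.0673  0.1791  0.0004]
 [ 0.6692 -0.097   0.121   0.0093]
 [ 0.5458 -0.1476  0.1585  0.0045]
 [ 0.5392 -0.0727  0.1486  0.0001]
 [ 0.807   0.7035  0.1302  0.001 ]
 [ 0.6563  0.266   0.3992  0.0067]
 [ 0.7494  0.2469  0.2207  0.0143]
 [ 0.7767  0.1283  0.2853  0.0071]
 [ 0.7197  0.0845  0.1264  0.0031]
 [ 0.4275  0.128   0.012   0.0019]
 [ 0.5394  0.1105  0.0514  0.0048]
 [ 0.5218 -0.1213  0.1296  0.003 ]
 [ 0.4126  0.3583 -0.0305  0.0092]]
```

View pics/stack.png

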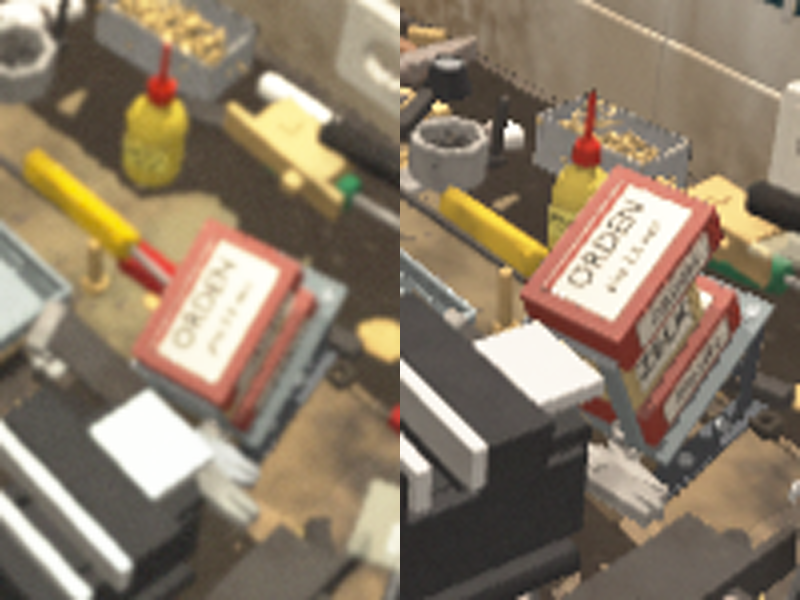

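View pics/wrist0.png

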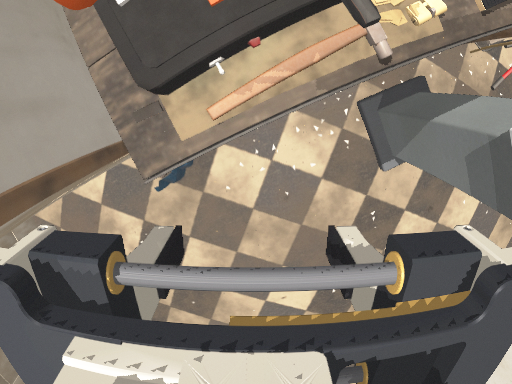

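The crops show the upper flat carton with its cream label at scene (≈315,222) and side (≈420,208) full-size px, and the vice with a white card in front of it. The lamp arm hangs behind. The wrist view shows only the machine and the floor. Before moving I'll check where the lamp and vice are.

Run:
```python
from h import *
s=.64
S=np.array([[694,165],[512,75],[445,50],[380,75],[500,135],[640,345], [485,380],[511,402],[462,404],[430,415],[497,408],[225,85],[320,185]])*s
D=np.array([[720,108],[530,72],[470,75],[403,75],[510,130],[670,350], [483,342],[518,358],[449,365],[405,352],[492,378],[283,145],[350,212]])*s
for n,p in zip("elbow knuckle headtop headL headR base card_near? cardcorner cardL jaw2 viceback motor disc".split(),tri(ray('scene',S),ray('side',D))):print(n,p)
# label quads
for n in('scene','side'):
    im=cv2.imread(f'pics/{n}0.png');h=cv2.cvtColor(im,cv2.COLOR_BGR2HSV)
    m=((h[...,0]<8)|(h[...,0]>172))&(h[...,1]>100)&(h[...,2]>60);m=m.astype(np.uint8)
    m[:, :290]=0;m[:,370:]=0;m[:180 ]=0 if n=='side' else m[:180];m[270:]=0
    c=sorted(cv2.findContours(m,cv2.RETR_CCOMP,cv2.CHAIN_APPROX_NONE)[0],key=cv2.contourArea)[-1]
    print(n,cv2.boundingRect(c),cv2.contourArea(c),cv2.approxPolyDP(cv2.convexHull(c),3,True)[:,0].tolist())
```

```text
elbow [ 0.8191 -0.1533  0.4024  0.0018]
knuckle [0.7855 0.1229 0.4084 0.0054]
headtop [0.7818 0.2527 0.3875 0.0057]
headL [0.6566 0.2604 0.396  0.0033]
headR [0.7462 0.105  0.3335 0.0004]
base [ 0.7695 -0.1977  0.1088  0.0045]
card_near? [ 0.5242 -0.1058  0.1594  0.0031]
cardcorner [ 0.5223 -0.159   0.1695  0.0066]
cardL [ 0.4792 -0.1046  0.1442  0.0005]
jaw2 [ 0.4163 -0.1063  0.1876  0.0006]
viceback [ 0.5185 -0.1351  0.1286  0.001 ]
motor [0.6007 0.6257 0.2127 0.004 ]
disc [0.6079 0.3619 0.1476 0.0063]
scene (300, 201, 49, 52) 1151.0 [[305, 206], [324, 201], [344, 211], [348, 221], [330, 252], [305, 235], [300, 211]]
side (300, 187, 51, 51) 1225.5 [[323, 187], [348, 197], [350, 203], [326, 237], [300, 219]]
```

Call:
apply_moves([
  {"fingers": 87, "delta_pos": [0, 0, -45], "angular": [0, 0, 0]},
  {"fingers": 87, "delta_pos": [5, 5, -90], "angular": [0, 0, -4]},
  {"fingers": 87, "delta_pos": [20, 25, -130], "angular": [0, 0, -8]},
  {"fingers": 87, "delta_pos": [45, 57, -150], "angular": [0, 0, -13]},
  {"fingers": 87, "delta_pos": [75, 95, -155], "angular": [0, 0, -18]},
  {"fingers": 87, "delta_pos": [105, 133, -155], "angular": [0, 0, -22]},
  {"fingers": 87, "delta_pos": [135, 172, -155], "angular": [0, 0, -25.4]},
  {"fingers": 87, "delta_pos": [165, 210, -155], "angular": [0, 0, -25.4]},
  {"fingers": 87, "delta_pos": [195, 248, -155], "angular": [0, 0, -25.4]},
  {"fingers": 87, "delta_pos": [225, 286, -155], "angular": [0, 0, -25.4]},
])

```text
clock: 1.15
tool_pos: [0.3698, 0.253, 0.3424]
orientation: [-180.0, -0.0, 0.1]
force: [1.5, 0.6, -0.6]
opening: 0.0867
gripper_force: 0.0
```

Call:
apply_moves([
  {"fingers": 87, "delta_pos": [12, 40, 0], "angular": [0, 0, 0]},
  {"fingers": 87, "delta_pos": [25, 80, 0], "angular": [0, 0, 0]},
  {"fingers": 87, "delta_pos": [40, 115, 0], "angular": [0, 0, 0]},
  {"fingers": 87, "delta_pos": [50, 130, 0], "angular": [0, 0, 0]},
  {"fingers": 87, "delta_pos": [50, 130, 0], "angular": [0, 0, 0]},
])

```text
clock: 1.65
tool_pos: [0.4205, 0.1231, 0.3423]
orientation: [180.0, 0.0, -0.1]
force: [0.1, 0.4, 0.4]
opening: 0.0872
gripper_force: 0.0
```

```bash
cat >> h.py <<'E'
import pickle
def shot(k):
    o=ctrl.get_obs();im=ctrl.snapshot('wrist')[...,::-1].copy();cv2.imwrite(f'pics/w{k}.png',im)
    pickle.dump(toolpose(o),open(f'pics/w{k}.pkl','wb'));print(o['tool_pos'],o['orientation'])
E
python3 -c "
from h import *
shot(1)"
```

```text
[0.4205 0.1231 0.3423] [179.9861   0.0054  -0.1425]
```

Call:
apply_moves([
  {"fingers": 87, "delta_pos": [5, 40, 10], "angular": [0, 0, 0]},
  {"fingers": 87, "delta_pos": [10, 80, 20], "angular": [0, 0, 0]},
  {"fingers": 87, "delta_pos": [15, 120, 30], "angular": [0, 0, 0]},
  {"fingers": 87, "delta_pos": [20, 160, 40], "angular": [0, 0, 0]},
  {"fingers": 87, "delta_pos": [20, 180, 50], "angular": [0, 0, 0]},
  {"fingers": 87, "delta_pos": [20, 180, 50], "angular": [0, 0, 0]},
])

```text
clock: 2.3
tool_pos: [0.4391, -0.0562, 0.2908]
orientation: [180.0, 0.2, -0.1]
force: [-1.1, 0.2, 0.4]
opening: 0.087
gripper_force: 0.0
```

```bash
python3 -c "
from h import *
shot(2)
a=cv2.imread('pics/w1.png');b=cv2.imread('pics/w2.png')
im=np.hstack([a[:290,60:460],b[:290,60:460]])
cv2.imwrite('pics/w12.png',im)"
```

```text
[ 0.4391 -0.0562  0.2908] [179.9746   0.1613  -0.0972]
```

View pics/w12.png

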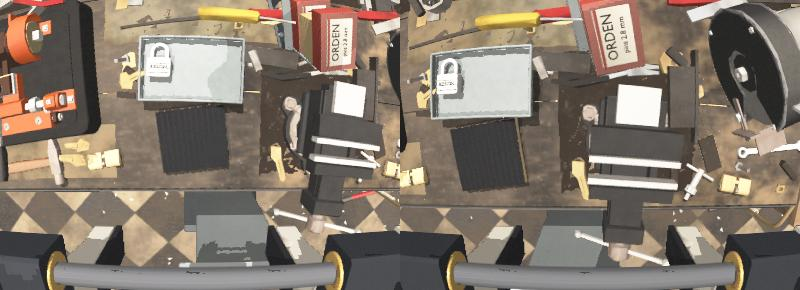

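w12 shows the tray with the padlock at its left end (farther from the robot), the black mat nearer, and the stack at w1 (~392,35) and w2 (~278,35), just behind the vice. Next I'll extract the label corners, mat and tray.

```bash
cat > m.py <<'E'
from h import *
def order(q):
    q=np.float64(q).reshape(-1,2);return q
V={'scene':('pics/scene0.png','scene',None,(300,195,355,260)),'side':('pics/side0.png','side',None,(295,185,355,245)),
 'w1':('pics/w1.png','wrist',pickle.load(open('pics/w1.pkl','rb')),(350,0,425,80)),'w2':('pics/w2.png','wrist',pickle.load(open('pics/w2.pkl','rb')),(235,0,310,80))}
def quad(c):
    h=cv2.convexHull(c)
    for e in np.arange(.01,.2,.005):
        a=cv2.approxPolyDP(h,e*cv2.arcLength(h,True),True)
        if len(a)<=4:break
    q=a[:,0].astype(float)
    # refine: fit lines to contour points near each side
    P=h[:,0].astype(float) if len(h)>60 else c[:,0].astype(float);L=[]
    for i in range(4):
        p,r=q[i],q[(i+1)%4];u=(r-p)/np.linalg.norm(r-p);s=(P-p)@u/np.linalg.norm(r-p);d=abs((P-p)@[-u[1],u[0]])
        k=P[(s>.12)&(s<.88)&(d<2)];vx,vy,x,y=cv2.fitLine(np.float32(k),cv2.DIST_HUBER,0,.01,.01).ravel();L.append((np.array([-vy,vx]),-vy*x+vx*y))
    return np.array([np.linalg.solve([L[i-1][0],L[i][0]],[L[i-1][1],L[i][1]]) for i in range(4)])
def biggest(m):return max(cv2.findContours(m.astype(np.uint8),cv2.RETR_EXTERNAL,cv2.CHAIN_APPROX_NONE)[0],key=cv2.contourArea)
if __name__=='__main__':
    Q={}
    for k,(f,n,T,b) in V.items():
        im=cv2.imread(f)[b[1]:b[3],b[0]:b[2]];K=6;im=cv2.resize(im,None,fx=K,fy=K,interpolation=cv2.INTER_CUBIC);h=cv2.cvtColor(im,cv2.COLOR_BGR2HSV)
        red=((h[...,0]<8)|(h[...,0]>170))&(h[...,1]>110)&(h[...,2]>50)
        lab=(h[...,1]<110)&(h[...,2]>150)
        mk=cv2.morphologyEx((lab).astype(np.uint8),cv2.MORPH_CLOSE,np.ones((3*K,3*K)))
        # label= biggest light blob mostly inside hull of red
        hull=np.zeros_like(mk);r=biggest(cv2.morphologyEx(red.astype(np.uint8),cv2.MORPH_OPEN,np.ones((7,7))));cv2.fillPoly(hull,[cv2.convexHull(r)],1)
        c=biggest(mk&cv2.erode(hull,np.ones((9,9))))
        q=quad(c);q=(q+.5)/K-.5+[b[0],b[1]];Q[k]=q
        print(k,cv2.contourArea(c)/K/K,q.round(1).tolist(),'redhull',((quad(r)+.5)/K-.5+[b[0],b[1]]).round(1).tolist())
    pickle.dump(Q,open('Q.pkl','wb'))
E
python3 m.py
```

```text
scene 1017.7638888888888 [[255.8, 161.3], [346.2, 218.1], [323.4, 241.2], [264.1, 169.6]] redhull [[301.6, 257.8], [2632.8, -7087.2], [331.6, 250.0], [303.2, 233.8]]Traceback (most recent call last):
  File "m.py", line 29, in <module>
    q=quad(c);q=(q+.5)/K-.5+[b[0],b[1]];Q[k]=q
  File "m.py", line 16, in quad
    k=P[(s>.12)&(s<.88)&(d<2)];vx,vy,x,y=cv2.fitLine(np.float32(k),cv2.DIST_HUBER,0,.01,.01).ravel();L.append((np.array([-vy,vx]),-vy*x+vx*y))
                                         ~~~~~~~~~~~^^^^^^^^^^^^^^^^^^^^^^^^^^^^^^^^^^^^^^^^
cv2.error: OpenCV(4.12.0) /io/opencv/modules/imgproc/src/linefit.cpp:50: error: (-215:Assertion failed) count > 0 in function 'fitLine2D_wods'
```

```bash
python3 - <<'E'
s=open('m.py').read()
i=s.index("    P=h[:,0]");j=s.index(";L=[]")
s=s[:i]+"    P=c[:,0].astype(float)"+s[j:]
s=s.replace("(d<2)","(d<7)")
i=s.index("        mk=");j=s.index("        q=quad(c)")
s=s[:i]+"""        sd=((np.array(SEED[k])-b[:2])*K).astype(int)
        hull=np.zeros(lab.shape,np.uint8)
        r=biggest(cv2.morphologyEx((red|lab).astype(np.uint8),cv2.MORPH_OPEN,np.ones((9,9))))
        l=cv2.morphologyEx(lab.astype(np.uint8),cv2.MORPH_OPEN,np.ones((5,5)));l=cv2.morphologyEx(l,cv2.MORPH_CLOSE,np.ones((15,15)))
        nn,L,st,ce=cv2.connectedComponentsWithStats(l)
        ids=np.unique(L[sd[1]-15:sd[1]+15,sd[0]-15:sd[0]+15]);ids=ids[ids>0];c=biggest(L==max(ids,key=lambda t:st[t,4]))
"""+s[j:]
i=s.index("        print(k,cv2");j=s.index("    pickle.dump(Q")
s=s[:i]+"""        print(k,cv2.contourArea(c)/K/K,q.round(1).tolist())
        cv2.drawContours(im,[c],-1,(255,0,0),1);cv2.polylines(im,[((q-[b[0],b[1]]+.5)*K).astype(int)],True,(0,255,0),1)
        tiles.append(cv2.copyMakeBorder(im,0,300,0,400,cv2.BORDER_CONSTANT)[:300,:400] if k in('w1','w2') else cv2.copyMakeBorder(im,0,300,0,400,cv2.BORDER_CONSTANT)[:300,:400])
    cv2.imwrite('pics/tiles.png',np.vstack([np.hstack(tiles[:2]),np.hstack(tiles[2:])]))
"""+s[j:]
s=s.replace("    Q={}","    Q={};tiles=[];SEED={'scene':(325,221),'side':(325,206),'w1':(400,40),'w2':(278,33)}").replace("K=6","K=5")
open('m.py','w').write(s)
E
python3 m.py
```

```text
scene 1021.3799999999999 [[296.9, 165.1], [337.7, 217.3], [323.6, 241.9], [306.6, 232.2]]
side 800.24 [[354.0, 191.3], [321.7, 225.1], [304.1, 216.7], [328.1, 184.7]]
w1 1907.3799999999999 [[415.8, 13.8], [415.8, 68.5], [372.4, 74.8], [383.8, 14.4]]
w2 3921.84 [[233.5, -0.4], [282.5, -0.3], [371.0, 84.2], [256.4, 68.4]]
```

View pics/tiles.png

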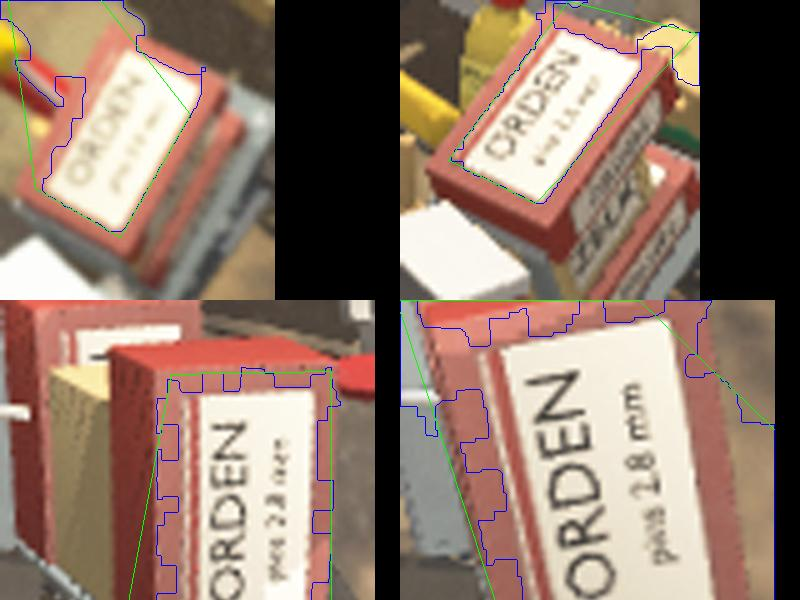

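The label is clear in all four views, but the mask is too loose, so I'll tighten it to bright cream.

```bash
sed -i 's/lab=(h.*/lab=(h[...,1]<75)\&(h[...,2]>(150 if n!="wrist" else 175))/; s/np.ones((15,15))/np.ones((27,27))/; s/np.ones((5,5)))/np.ones((7,7)))/' m.py; python3 m.py
```

```text
scene 553.1600000000001 [[324.8, 204.3], [340.1, 212.1], [323.3, 240.7], [308.7, 232.6]]
side 637.12 [[346.4, 207.1], [324.5, 223.1], [306.4, 218.1], [326.1, 191.8]]
w1 1275.24 [[413.1, 17.3], [408.9, 74.6], [452.3, 76.0], [377.5, 19.4]]
w2 2045.2599999999998 [[288.7, 2.6], [297.8, 60.8], [263.3, 67.3], [250.1, 10.4]]
```

View pics/tiles.png

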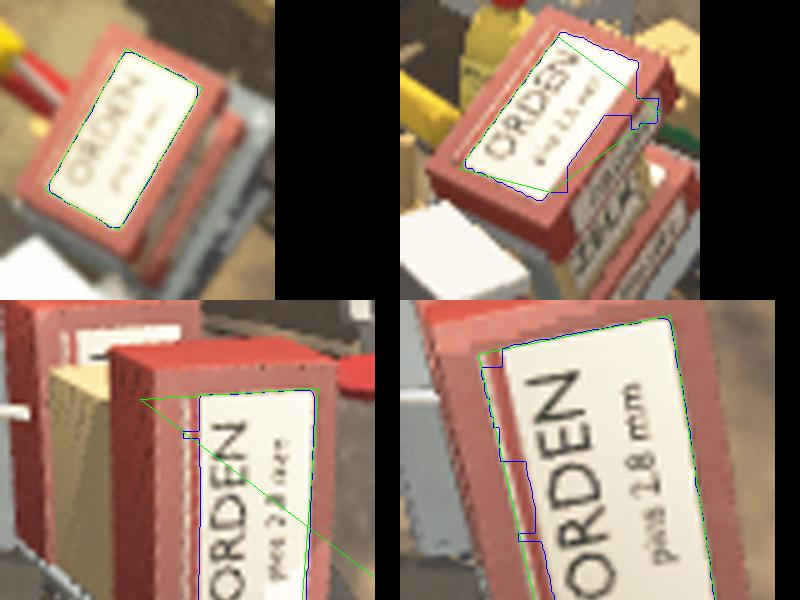

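```bash
sed -i 's/np.ones((27,27))/np.ones((3,3))/; s/np.ones((7,7)))/np.ones((9,9)))/; s/c=biggest(L==\(.*\)$/c=biggest(L==\1;hm=np.zeros(l.shape,np.uint8);cv2.fillPoly(hm,[cv2.convexHull(c)],1);c=biggest(hm)/' m.py
cat >> m.py <<'E'
    def canon(q): # order: near-left.. sort by angle, start at image-specific
        return q
    # order corners as FL,FR,NR,NL by projecting rough positions
    rough=np.array([[.62,-.06,.18],[.62,-.13,.18],[.54,-.14,.15],[.54,-.07,.15]])
    from scipy.optimize import linear_sum_assignment as lsa
    rays=[]
    for k,(f,n,T,b) in V.items():
        p=proj(n,rough,T);q=Q[k];p=p-p.mean(0)+q.mean(0)
        i,j=lsa(np.linalg.norm(p[:,None]-q[None],axis=2));Q[k]=q[j];rays.append(ray(n,q[j],T))
    P=tri(*rays);print(P)
    for a,b in ((0,1),(2,3)):
        print(list(V)[a],list(V)[b],tri(rays[a],rays[b]))
    print('w',tri(rays[2],rays[3]))
    X=P[:,:3];print('sides',[np.linalg.norm(X[i]-X[i-1]) for i in range(4)])
    n=np.cross(X[0]-X[2],X[1]-X[3]);n/=np.linalg.norm(n);n*=np.sign(n[2]);u=X[0]+X[1]-X[2]-X[3];u/=np.linalg.norm(u);v=X[0]+X[3]-X[1]-X[2];v/=np.linalg.norm(v)
    print('c',X.mean(0),'n',n,'tilt',np.degrees(np.arccos(n[2])),'u',u,'v',v)
    for k,(f,nm,T,b) in V.items(): print(k,(proj(nm,X,T)-Q[k]).round(2).tolist())
E
python3 m.py
```

```text
scene 566.7 [[324.6, 204.2], [340.4, 211.9], [323.3, 241.1], [308.5, 232.6]]
side 591.38 [[343.2, 197.1], [322.9, 225.2], [306.6, 217.6], [327.0, 190.3]]
w1 1057.6799999999998 [[412.7, 17.3], [410.8, 63.9], [388.9, 66.2], [389.4, 18.5]]
w2 1970.78 [[288.8, 2.5], [298.1, 60.9], [266.7, 66.9], [254.5, 8.9]]
[[ 0.6184 -0.0561  0.166   0.0011]
 [ 0.6275 -0.0933  0.1658  0.0003]
 [ 0.5643 -0.1079  0.1307  0.0012]
 [ 0.556  -0.0706  0.1305  0.0012]]
scene side [[ 0.6172 -0.0564  0.1667  0.0012]
 [ 0.627  -0.0936  0.1664  0.0002]
 [ 0.5615 -0.1092  0.1331  0.001 ]
 [ 0.5542 -0.071   0.1316  0.0008]]
w1 w2 [[ 0.6197 -0.0571  0.1637  0.0001]
 [ 0.6281 -0.0939  0.1641  0.0001]
 [ 0.5651 -0.1086  0.13    0.0001]
 [ 0.5569 -0.0713  0.1299  0.0001]]
w [[ 0.6197 -0.0571  0.1637  0.0001]
 [ 0.6281 -0.0939  0.1641  0.0001]
 [ 0.5651 -0.1086  0.13    0.0001]
 [ 0.5569 -0.0713  0.1299  0.0001]]
sides [np.float64(0.07330847825883816), np.float64(0.03828545227013247), np.float64(0.07377550556524747), np.float64(0.03821115158720631)]
c [ 0.5915 -0.082   0.1483] n [-0.4677 -0.1087  0.8772] tilt 28.696221169225396 u [0.8547 0.1973 0.4802] v [-0.2271  0.9739 -0.0004]
scene [[0.79, -0.23], [0.13, -0.06], [0.73, -0.52], [0.74, -0.33]]
side [[-0.27, 0.14], [-0.09, 0.12], [-0.04, 0.29], [0.1, 0.15]]
w1 [[0.13, 0.43], [0.23, 0.12], [-0.14, 0.39], [-0.26, 0.42]]
w2 [[-0.87, 0.41], [-0.38, -0.06], [-0.45, 0.73], [-0.56, 0.8]]
```

```bash
cat > t.py <<'E'
from m import *
W={'w1':('wrist',V['w1'][2],(180,15,330,185),(252,140),(275,80)),'w2':('wrist',V['w2'][2],(80,30,215,205),(150,155),(150,90)),'scene':('scene',None,(170,170,295,275),(212,238),(255,212))}
K=4;R_={'mat':[],'tray':[]};tl=[]
for k,(n,T,b,sm,stt) in W.items():
    im=cv2.imread(f'pics/{k if k!="scene" else "scene0"}.png')[b[1]:b[3],b[0]:b[2]];im=cv2.resize(im,None,fx=K,fy=K,interpolation=cv2.INTER_CUBIC);h=cv2.cvtColor(im,cv2.COLOR_BGR2HSV)
    for nm,sd in(('mat',sm),('tray',stt)):
        sd=((np.array(sd)-b[:2])*K).astype(int)
        if nm=='mat': m=cv2.medianBlur(h[...,2],9)<(48 if n=='wrist' else 55)
        else: m=(h[...,0]>85)&(h[...,0]<125)&(h[...,1]>12)&(h[...,2]>70)
        m=cv2.morphologyEx(m.astype(np.uint8),cv2.MORPH_CLOSE,np.ones((7,7)));m=cv2.morphologyEx(m,cv2.MORPH_OPEN,np.ones((15,15)))
        _,L,st,_=cv2.connectedComponentsWithStats(m);l=L[sd[1],sd[0]]
        c=biggest(L==l);hm=np.zeros(m.shape,np.uint8);cv2.fillPoly(hm,[cv2.convexHull(c)],1);c=biggest(hm);q=quad(c)
        cv2.polylines(im,[q.astype(int)],True,(0,255,0) if nm=='mat' else (0,0,255),1)
        q=(q+.5)/K-.5+[b[0],b[1]]
        rough=np.array([[.5,.2,.03],[.5,.05,.03],[.4,.05,.03],[.4,.2,.03]]);p=proj(n,rough,T);p+=q.mean(0)-p.mean(0)
        from scipy.optimize import linear_sum_assignment as lsa
        q=q[lsa(np.linalg.norm(p[:,None]-q[None],axis=2))[1]];R_[nm].append(ray(n,q,T))
    tl.append(cv2.resize(im,None,fx=.5,fy=.5))
H=max(t.shape[0] for t in tl);cv2.imwrite('pics/tt.png',np.hstack([cv2.copyMakeBorder(t,0,H-t.shape[0],0,0,cv2.BORDER_CONSTANT) for t in tl])[:600,:800])
for nm in R_:
    for sel in((0,1),(0,1,2)):
        P=tri(*[R_[nm][i] for i in sel]);X=P[:,:3];print(nm,sel,'\n',P,'\n c',X.mean(0),'sides',[round(np.linalg.norm(X[i]-X[i-1]),4) for i in range(4)],'yaw',np.degrees(np.arctan2(*(X[0]+X[1]-X[2]-X[3])[1::-1])),np.degrees(np.arctan2(*(X[0]+X[3]-X[1]-X[2])[1::-1]))-90)
    for i in range(3): X=plane(R_[nm][i],.018 if nm=='mat' else .034);print('plane',i,X.mean(0),[round(np.linalg.norm(X[a]-X[a-1]),4) for a in range(4)])
# carton outer edges check in side view
ex,ey,ez=[np.array(a) for a in((.8603,.1986,.4695),(-.225,.9744,0),(-.4574,-.1056,.8829))];T0=np.array([.5906,-.0781,.1483])
print(proj('side',[T0+45*ex*1e-3+.03*ey,T0+.045*ex-.03*ey,T0-.045*ex+.03*ey]).round(1),'seen 324,186.6 350.6,197.6 300.0,219')
print(proj('wrist',[T0+.045*ex+.03*ey,T0+.045*ex-.03*ey],V['w2'][2]),'seen',[35/5+234.6,7-.4],[303/5+234.6,.5])
E
python3 t.py
```

```text
Traceback (most recent call last):
  File "t.py", line 12, in <module>
    c=biggest(L==l);hm=np.zeros(m.shape,np.uint8);cv2.fillPoly(hm,[cv2.convexHull(c)],1);c=biggest(hm);q=quad(c)
                                                                                                         ~~~~^^^
  File "m.py", line 16, in quad
    k=P[(s>.12)&(s<.88)&(d<7)];vx,vy,x,y=cv2.fitLine(np.float32(k),cv2.DIST_HUBER,0,.01,.01).ravel();L.append((np.array([-vy,vx]),-vy*x+vx*y))
                                         ~~~~~~~~~~~^^^^^^^^^^^^^^^^^^^^^^^^^^^^^^^^^^^^^^^^
cv2.error: OpenCV(4.12.0) /io/opencv/modules/imgproc/src/linefit.cpp:50: error: (-215:Assertion failed) count > 0 in function 'fitLine2D_wods'
```

Run:
```python
import cv2,numpy as np
for f,s in(('w1',[(252,140),(275,80),(300,100),(215,120)]),('w2',[(150,155),(150,90)]),('scene0',[(212,238),(255,212)])):
    h=cv2.cvtColor(cv2.imread(f'pics/{f}.png'),cv2.COLOR_BGR2HSV)
    for x,y in s:
        p=h[y-6:y+7,x-6:x+7].reshape(-1,3);print(f,x,y,np.percentile(p,[5,50,95],axis=0).astype(int).tolist())
    h2=h[170 if f=='scene0' else 100:230:4,212 if f=='scene0' else 252];print(h2.tolist())
```

```text
w1 252 140 [[0, 1, 65], [105, 8, 67], [165, 15, 73]]
w1 275 80 [[43, 5, 209], [53, 7, 212], [60, 10, 216]]
w1 300 100 [[11, 6, 58], [40, 10, 138], [56, 54, 212]]
w1 215 120 [[0, 7, 65], [15, 57, 139], [160, 63, 153]]
[[45, 4, 236], [9, 46, 72], [23, 15, 70], [0, 8, 67], [170, 11, 69], [8, 15, 69], [15, 7, 70], [30, 4, 60], [120, 4, 71], [120, 10, 74], [130, 10, 73], [50, 11, 67], [60, 8, 65], [30, 8, 68], [45, 8, 67], [150, 4, 64], [170, 12, 65], [120, 4, 66], [15, 58, 88], [15, 62, 151], [15, 59, 147], [15, 62, 145], [16, 53, 91], [150, 3, 93], [75, 5, 93], [98, 11, 93], [105, 5, 94], [120, 6, 91], [90, 3, 89], [150, 8, 90], [130, 9, 89], [135, 5, 93], [110, 5, 147]]
w2 150 155 [[0, 0, 58], [45, 8, 61], [160, 15, 68]]
w2 150 90 [[42, 5, 220], [48, 6, 222], [60, 8, 224]]
[[14, 61, 79], [17, 20, 91], [13, 44, 204], [14, 44, 222], [12, 47, 212], [17, 27, 86], [17, 24, 73], [17, 21, 86], [15, 23, 87], [8, 12, 86], [15, 23, 90], [13, 25, 90], [13, 25, 93], [13, 21, 86], [18, 13, 244], [23, 4, 253], [16, 83, 187], [16, 82, 134], [15, 60, 76], [18, 29, 150], [23, 4, 253], [17, 26, 176], [15, 18, 84], [10, 17, 89], [13, 21, 87], [17, 85, 182], [15, 81, 167], [16, 28, 120], [40, 9, 88], [60, 3, 87], [60, 8, 90], [54, 14, 93], [50, 11, 141]]
scene0 212 238 [[0, 4, 59], [23, 12, 62], [170, 21, 65]]
scene0 255 212 [[41, 9, 220], [45, 11, 223], [51, 13, 225]]
[[23, 57, 40], [15, 74, 141], [17, 76, 151], [17, 71, 140], [19, 120, 229], [18, 124, 220], [17, 66, 140], [47, 14, 169], [22, 25, 111], [16, 76, 94], [18, 75, 78], [143, 18, 58], [160, 12, 62], [84, 21, 61], [15, 9, 60]]
```

```bash
sed -i "s/if nm=='mat': m=.*/g=cv2.GaussianBlur(h,(9,9),0)\n        if nm=='mat': m=(g[...,2]<82)\&(g[...,1]<30)/; s/else: m=.*/else: m=(g[...,1]<24)\&(g[...,2]>110)/" t.py; python3 t.py
```

```text
mat (0, 1) 
 [[0.4778 0.1909 0.0188 0.0001]
 [0.4902 0.0722 0.0215 0.0001]
 [0.3803 0.0609 0.0209 0.0001]
 [0.3676 0.1784 0.0202 0.    ]] 
 c [0.429  0.1256 0.0203] sides [np.float64(0.1109), np.float64(0.1194), np.float64(0.1105), np.float64(0.1182)] yaw 6.18214599361016 6.074070793628238
mat (0, 1, 2) 
 [[0.477  0.1925 0.0144 0.0009]
 [0.4891 0.0735 0.0203 0.0022]
 [0.3798 0.0615 0.021  0.0011]
 [0.3673 0.1786 0.019  0.0003]] 
 c [0.4283 0.1265 0.0187] sides [np.float64(0.1107), np.float64(0.1197), np.float64(0.1099), np.float64(0.1177)] yaw 6.737905140373756 5.937045328306965
plane 0 [0.4286 0.1255 0.018 ] [np.float64(0.1114), np.float64(0.1198), np.float64(0.1111), np.float64(0.1188)]
plane 1 [0.4285 0.1264 0.018 ] [np.float64(0.1113), np.float64(0.1188), np.float64(0.1112), np.float64(0.1185)]
plane 2 [0.4276 0.1277 0.018 ] [np.float64(0.1076), np.float64(0.1142), np.float64(0.1087), np.float64(0.1149)]
tray (0, 1) 
 [[0.6188 0.2209 0.0078 0.0004]
 [0.6075 0.0368 0.0348 0.0003]
 [0.4924 0.0409 0.0342 0.0003]
 [0.4971 0.2249 0.0073 0.0009]] 
 c [0.5539 0.1309 0.021 ] sides [np.fl
[... 205 characters left out ...]
0.0413 0.0274 0.0015]
 [0.4963 0.2225 0.0262 0.007 ]] 
 c [0.5531 0.1301 0.0248] sides [np.float64(0.1214), np.float64(0.1827), np.float64(0.116), np.float64(0.1813)] yaw -1.78952488182254 -2.3354005008499144
plane 0 [0.5531 0.1284 0.034 ] [np.float64(0.1153), np.float64(0.1795), np.float64(0.1153), np.float64(0.179)]
plane 1 [0.5525 0.1232 0.034 ] [np.float64(0.1155), np.float64(0.1689), np.float64(0.1153), np.float64(0.1683)]
plane 2 [0.5473 0.1278 0.034 ] [np.float64(0.1169), np.float64(0.1736), np.float64(0.1157), np.float64(0.1896)]
[[322.9 185.3]
 [348.3 195.5]
 [298.2 217.8]] seen 324,186.6 350.6,197.6 300.0,219
[[238.2446   5.0651]
 [293.3922  -5.4721]] seen [241.6, 6.6] [295.2, 0.5]
```

View pics/tt.png

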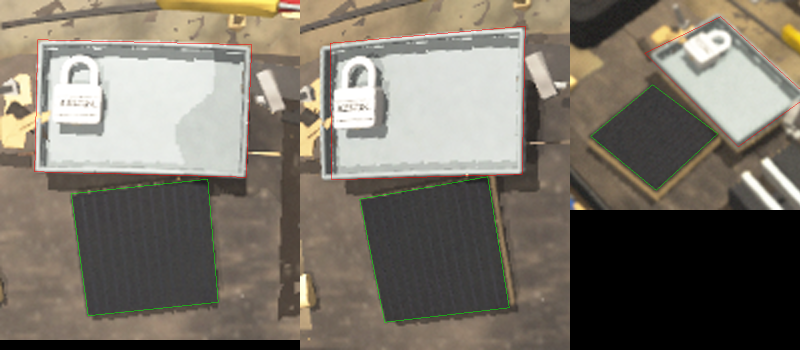

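Run:
```python
from m import *
ex,ey,ez=[np.array(a) for a in((.8603,.1986,.4695),(-.225,.9744,0),(-.4574,-.1056,.8829))];C=np.array([.5915,-.082,.1483])
def prof(k,a,b,lo,hi,fixed):
    f,n,T,_=V[k];im=cv2.cvtColor(cv2.imread(f),cv2.COLOR_BGR2RGB).astype(np.float32)
    s=np.arange(lo,hi,.5);P=C+s[:,None]*1e-3*a+fixed*1e-3*b
    p=proj(n,P,T).astype(np.float32);v=cv2.remap(im,p[:,0].reshape(-1,1),p[:,1].reshape(-1,1),cv2.INTER_LINEAR)[:,0]
    r=v[:,0]/(v[:,1]+v[:,2]+1);ok=r>.62
    e=s[1:][np.diff(ok.astype(int))!=0];return e
for k in V:
    print(k,'y:',[prof(k,ey,ex,-45,45,u).tolist() for u in(-25,0,25)])
    print(k,'x:',[prof(k,ex,ey,-60,60,u).tolist() for u in(-22,18)])
```

```text
scene y: [[-44.0, -31.5, -29.5, -18.0, 19.5], [-44.0, -31.0, -30.5, -18.0, 19.5], [-18.0, 20.0]]
scene x: [[-48.5], [-48.5, -36.5, 35.0]]
side y: [[-41.0, -38.5, -30.5, -18.0, 18.5], [-38.5, -30.5, -18.0, 19.0], [-32.5, -32.0, -18.5, 19.0]]
side x: [[-59.5, -59.0, -53.5], [-53.5, -35.0, 37.0, 46.5, 53.0]]
w1 y: [[-35.0, -27.0, -18.0, 19.0], [-27.0, -18.0, 19.0, 23.0, 24.0], [-27.0, -18.0, 19.0, 23.0, 24.0]]
w1 x: [[-58.5, 52.0], [-58.0, -51.5, -43.0, -34.5, 37.0]]
w2 y: [[-19.0, 18.0, 22.0, 23.0, 32.5, 34.5, 35.5], [-19.0, 18.0, 34.0], [-18.5, 18.0, 34.0]]
w2 x: [[-58.0, -43.5, 40.5], [-44.0, -29.5, -28.0, -23.5, -22.0, -18.5, -16.0, -12.0, -10.0, -6.0, -4.0, 30.5, 31.5, 35.0, 36.0, 48.5]]
```

The measurements agree with the text: label tilt 28.7° and stand yaw 13°, mat 111×119 mm at z≈0.019, and tray rim at 0.0345. In the tt picture the mat outline (green) is good. The tray's left end is clipped in w2, so I take the tray from its right edge. Next I plan the first grasp.

```bash
cat > g.py <<'E'
from h import *
ex,ey,ez=[np.array(a) for a in((.8603,.1986,.4695),(-.225,.9744,0),(-.4574,-.1056,.8829))]
T0=np.array([.5917,-.0787,.1488]);O=T0-.045*ex-.110*ez
RS=np.column_stack([ex,-ey,-ez])
def deck(u,v,h):return O+(u*ex+v*ey+h*ez)/1e3
def Rd(yaw,pitch=0):  # tool down, yaw; pitch tips tool z ahead (+x tool dir)
    return R.from_euler('z',yaw,degrees=True).as_matrix()@R.from_euler('y',-pitch,degrees=True).as_matrix()@np.diag([1.,-1,-1])
def plan(*targets,base=None):
    """targets: (p,R); prints shift/turn in tool axes from current pose"""
    T=toolpose(ctrl.get_obs()) if base is None else base
    for p,Rm in targets:
        print((T[:3,:3].T@(np.array(p)-T[:3,3])*1e3).round(1).tolist(),R.from_matrix(T[:3,:3].T@Rm).as_rotvec(degrees=True).round(2).tolist(),'  ->',np.array(p).round(4))
E
python3 - <<'E'
from g import *
print(O,abs(Rd(13,28)-RS).max())
plan((deck(48,0,102-19+110),RS),(deck(48,0,102-19),RS))
E
```

```text
[ 0.6033 -0.076   0.0306] 4.8945656135002125e-05
[116.8, 31.4, 68.0] [3.2, 27.97, -12.81]   -> [ 0.5563 -0.0869  0.2235]
[167.3, 19.7, 165.0] [3.2, 27.97, -12.81]   -> [ 0.6066 -0.0753  0.1264]
```

Call:
apply_moves([
  {"fingers": 87, "delta_pos": [25, 8, 5], "angular": [0.8, 7, -3.2]},
  {"fingers": 87, "delta_pos": [55, 16, 15], "angular": [1.6, 14, -6.4]},
  {"fingers": 87, "delta_pos": [85, 24, 35], "angular": [2.4, 21, -9.6]},
  {"fingers": 87, "delta_pos": [117, 31.5, 68], "angular": [3.2, 28, -12.8]},
  {"fingers": 87, "delta_pos": [117, 31.5, 68], "angular": [3.2, 28, -12.8]},
  {"fingers": 87, "delta_pos": [117, 31.5, 68], "angular": [3.2, 28, -12.8]},
])

```text
clock: 2.95
tool_pos: [0.5564, -0.0858, 0.2243]
orientation: [-180.0, -27.9, 13.1]
force: [1.4, -0.0, 1.8]
opening: 0.0869
gripper_force: 0.0
```

Run:
```python
from g import *
shot(3)
plan((deck(48,0,102-19+110),RS),(deck(48,0,102-19),RS))
T=pickle.load(open('pics/w3.pkl','rb'));im=cv2.imread('pics/w3.png')
for u,v,h in [(0,30,110),(0,-30,110),(90,30,110),(90,-30,110)]:
    p=proj('wrist',deck(u,v,h),T)[0].astype(int);cv2.circle(im,tuple(map(int,p)),3,(0,255,0),1)
for q in (deck(0,22,90),deck(0,-22,90)):
    p=proj('wrist',q,T)[0];cv2.circle(im,tuple(map(int,p)),3,(255,0,0),1)
cv2.imwrite('pics/w3b.png',im)
```

```text
[ 0.5564 -0.0858  0.2243] [-179.9647  -27.902    13.05  ]
[-2.3, 1.0, 1.4] [-0.04, -0.02, 0.09]   -> [ 0.5563 -0.0869  0.2235]
[-2.3, 1.1, 111.4] [-0.04, -0.02, 0.09]   -> [ 0.6066 -0.0753  0.1264]
```

View pics/w3b.png

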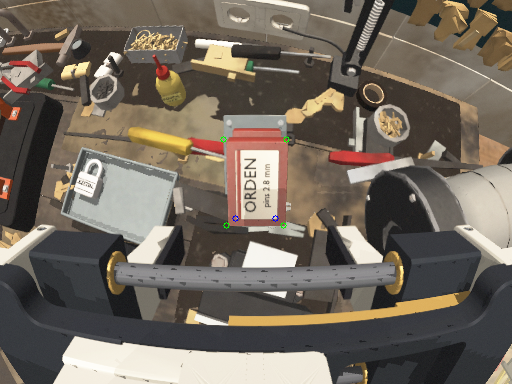

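The stack is centred ahead of the gripper. The predicted corners sit at px (222,139) to (283,225), with a lateral error of about 2 px. I'll refine that numerically.

```bash
cat >> g.py <<'E'
def prof(k,uv,a,h,lo,hi,th=.62,R0=None):
    T=pickle.load(open(f'pics/{k}.pkl','rb'));im=cv2.cvtColor(cv2.imread(f'pics/{k}.png'),cv2.COLOR_BGR2RGB).astype(np.float32)
    s=np.arange(lo,hi,.5);P=np.array([deck(*( (uv,t,h) if a=='y' else (t,uv,h))) for t in s])
    p=proj('wrist',P,T).astype(np.float32);v=cv2.remap(im,p[:,0].reshape(-1,1),p[:,1].reshape(-1,1),cv2.INTER_LINEAR)[:,0]
    ok=v[:,0]/(v[:,1]+v[:,2]+1)>th;return s[1:][np.diff(ok.astype(int))!=0].tolist()
E
python3 - <<'E'
from g import *
for u in(10,25,45,65,80):print('y',u,prof('w3',u,'y',110,-45,45))
for v in(-25,24):print('x',v,prof('w3',v,'x',110,-25,120))
E
```

```text
y 10 [-22.0, 15.0, 29.0]
y 25 [-36.0, -30.5, -22.0, 15.0, 19.5, 20.0, 29.5]
y 45 [-22.0, 14.5, 19.0, 20.0, 28.5, 31.0, 40.0]
y 65 [-22.0, 15.0, 19.0, 19.5, 28.5, 36.0, 37.0]
y 80 [-21.0, 14.5, 28.5, 31.0]
x -25 [-24.5, -21.5, -19.5, -18.5, -16.0, -13.5, 1.0, 93.5]
x 24 [-24.5, -18.0, -17.0, -14.5, -13.0, -10.5, 0.5, 93.5]
```

Call:
apply_moves([
  {"fingers": 87, "delta_pos": [-1, 1.5, 25], "angular": [0, 0, 0]},
  {"fingers": 87, "delta_pos": [-1, 1.5, 50], "angular": [0, 0, 0]},
  {"fingers": 87, "delta_pos": [-1, 1.5, 72], "angular": [0, 0, 0]},
  {"fingers": 87, "delta_pos": [-1, 1.5, 92], "angular": [0, 0, 0]},
  {"fingers": 87, "delta_pos": [-1, 1.5, 104], "angular": [0, 0, 0]},
  {"fingers": 87, "delta_pos": [-1, 1.5, 110], "angular": [0, 0, 0]},
  {"fingers": 87, "delta_pos": [-1, 1.5, 110], "angular": [0, 0, 0]},
  {"fingers": 87, "delta_pos": [-1, 1.5, 110], "angular": [0, 0, 0]},
])

```text
clock: 3.8
tool_pos: [0.6075, -0.076, 0.1279]
orientation: [180.0, -28.2, 13.1]
force: [0.6, -1.1, -0.0]
opening: 0.0871
gripper_force: 0.0
```

Run:
```python
from g import *
plan((deck(48,-1,102-19),RS))
```

```text
[-1.4, 0.1, 1.0] [-0.04, -0.16, 0.11]   -> [ 0.6069 -0.0762  0.1264]
```

Call:
apply_moves([
  {"fingers": 70, "delta_pos": [0, 0, 0], "angular": [0, 0, 0]},
  {"fingers": 62, "delta_pos": [0, 0, 0], "angular": [0, 0, 0]},
  {"fingers": 50, "delta_pos": [0, 0, 0], "angular": [0, 0, 0]},
  {"fingers": 50, "delta_pos": [0, 0, 0], "angular": [0, 0, 0]},
  {"fingers": 50, "delta_pos": [0, 0, 0], "angular": [0, 0, 0]},
  {"fingers": 50, "delta_pos": [0, 0, 0], "angular": [0, 0, 0]},
  {"fingers": 50, "delta_pos": [0, 0, 0], "angular": [0, 0, 0]},
])

```text
clock: 4.5
tool_pos: [0.6071, -0.0763, 0.1268]
orientation: [180.0, -28.1, 13.1]
force: [-0.0, 0.3, 0.1]
opening: 0.0502
gripper_force: 0.0
```

Run:
```python
from g import *
shot(4)
print(ctrl.get_obs()['opening'],ctrl.get_obs()['gripper_force'])
for u in(45,65,80):print('y',u,prof('w4',u,'y',110,-45,45))
for v in(-25,20):print('x',v,prof('w4',v,'x',110,-25,120))
a=cv2.imread('pics/w4.png');s=ctrl.snapshot('side')[...,::-1];c=ctrl.snapshot('scene')[...,::-1]
r=lambda m,x,y,w,h,k:cv2.resize(m[y:y+h,x:x+w],(w*k,h*k),interpolation=cv2.INTER_CUBIC)
cv2.imwrite('pics/v4.png',np.vstack([cv2.resize(a[60:],(800,506))[:300],np.hstack([r(s,270,140,100,75,4),r(c,270,170,100,75,4)])]))
```

```text
[ 0.6071 -0.0763  0.1268] [179.9935 -28.1176  13.0909]
0.05042601283419369 0.0
y 45 [-29.5, -22.0, 14.5, 18.5, 19.5, 26.5]
y 65 [-22.0, 14.5, 18.5, 19.5]
y 80 [-21.0, 14.5]
x -25 [-23.0, -16.0, -14.0, -13.0, -3.5, -2.5, -1.5, 21.0, 95.5, 116.0]
x 20 [-23.0, -11.0, -10.0, -1.5, -1.0, 21.0, 95.5]
```

View pics/v4.png

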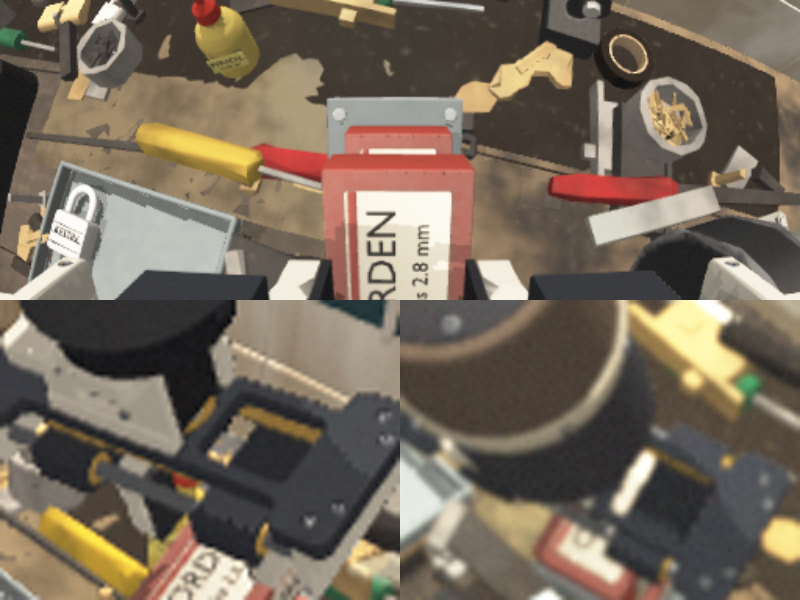

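The view shows the fingers beside the upper carton, almost at its edges. Force is still 0 at the commanded 50 mm, so I'll close further and watch the reading.

Call:
apply_moves([
  {"fingers": 44, "delta_pos": [0, 0, 0], "angular": [0, 0, 0]},
  {"fingers": 44, "delta_pos": [0, 0, 0], "angular": [0, 0, 0]},
  {"fingers": 44, "delta_pos": [0, 0, 0], "angular": [0, 0, 0]},
])

```text
clock: 4.95
tool_pos: [0.6071, -0.0763, 0.1269]
orientation: [180.0, -28.1, 13.1]
force: [-0.3, 1.2, -0.1]
opening: 0.0444
gripper_force: 0.0
```

Run:
```python
from g import *
shot(5)
a=cv2.imread('pics/w4.png')[60:300].astype(int);b=cv2.imread('pics/w5.png')[60:300].astype(int);c=cv2.imread('pics/w3.png')[60:300].astype(int)
d=abs(a-b).sum(2)>60;ys,xs=np.nonzero(d);print(d.sum(),np.percentile(xs,[2,25,50,75,98]) if d.sum() else '',np.percentile(ys,[2,50,98]) if d.sum() else '')
# finger inner edges along rows in full image: light finger colour vs red
for f in('w4','w5'):
    h=cv2.cvtColor(cv2.imread(f'pics/{f}.png'),cv2.COLOR_BGR2HSV)
    for y in(232,238,244,250,256):
        r=((h[y,:,0]<8)|(h[y,:,0]>170))&(h[y,:,1]>90);x=np.nonzero(r[150:350])[0]+150
        print(f,y,x.min() if len(x) else None,x.max() if len(x) else None,[h[y,k].tolist() for k in(196,200,204,208,212,290,294,298,302,306)])
```

```text
[ 0.6071 -0.0763  0.1269] [179.9937 -28.1205  13.0961]
5707 [ 72. 175. 247. 334. 436.] [132. 198. 238.]
w4 232 212 297 [[21, 20, 244], [22, 20, 244], [173, 17, 61], [150, 15, 52], [4, 114, 85], [6, 110, 151], [4, 113, 151], [105, 43, 24], [140, 15, 52], [21, 36, 114]]
w4 238 213 297 [[22, 20, 243], [19, 32, 152], [128, 19, 54], [165, 13, 39], [5, 80, 54], [5, 111, 149], [5, 116, 154], [105, 16, 31], [150, 10, 50], [140, 14, 53]]
w4 244 213 296 [[22, 32, 152], [0, 0, 61], [135, 19, 53], [90, 12, 22], [175, 48, 32], [5, 117, 148], [5, 115, 148], [60, 10, 26], [135, 17, 30], [140, 14, 54]]
w4 250 214 296 [[20, 36, 186], [150, 10, 50], [120, 5, 47], [150, 20, 26], [75, 20, 25], [5, 109, 145], [4, 103, 99], [150, 18, 28], [135, 20, 25], [135, 10, 53]]
w4 256 214 295 [[150, 9, 54], [0, 5, 53], [90, 9, 30], [135, 22, 23], [140, 28, 27], [4, 109, 145], [5, 110, 149], [0, 9, 27], [90, 19, 27], [150, 8, 33]]
w5 232 217 292 [[21, 20, 244], [21, 20, 244], [22, 20, 244], [21, 35, 191], [140, 15, 51], [6, 110, 150], [150, 14, 37], [156, 24, 53], [22, 29, 229], [22, 19, 244]]
w5 238 217 292 [[21, 20, 244], [22, 20, 244], [23, 30, 223], [150, 5, 54], [128, 18, 56], [5, 110, 151], [128, 34, 30], [160, 14, 55], [18, 16, 78], [21, 21, 241]]
w5 244 218 291 [[21, 21, 238], [18, 35, 160], [19, 34, 141], [128, 19, 54], [150, 35, 36], [4, 116, 147], [135, 18, 28], [150, 20, 51], [140, 14, 54], [20, 32, 182]]
w5 250 219 291 [[21, 20, 244], [22, 20, 243], [135, 19, 53], [130, 15, 52], [150, 20, 26], [6, 105, 124], [75, 18, 28], [160, 25, 31], [135, 10, 53], [21, 23, 109]]
w5 256 219 291 [[22, 19, 243], [22, 34, 215], [120, 5, 51], [0, 0, 50], [113, 41, 25], [5, 109, 101], [105, 18, 29], [120, 9, 27], [135, 20, 51], [120, 5, 50]]
```

Run:
```python
from g import *
T=pickle.load(open('pics/w5.pkl','rb'))
for z in(0,-19,-47,-70,-100):
    P=[(T@[0,y,z/1e3,1])[:3] for y in(-.022,.022)];print(z,proj('wrist',P,T).round(0).tolist())
print('carton top mid edges',proj('wrist',[deck(48,29,110),deck(48,-31,110),deck(0,29,110),deck(0,-31,110),deck(20,-1,110)],T).round(0).tolist())
im=cv2.imread('pics/w5.png');p=im[215:300:5]
for y in range(200,300,6): print(y,im[y,196:320:6].mean(1).astype(int).tolist())
```

```text
0 [[223.0, 214.0], [284.0, 214.0]]
-19 [[221.0, 225.0], [287.0, 225.0]]
-47 [[216.0, 245.0], [292.0, 245.0]]
-70 [[210.0, 266.0], [297.0, 266.0]]
-100 [[201.0, 304.0], [305.0, 304.0]]
carton top mid edges [[207.0, 230.0], [300.0, 230.0], [212.0, 290.0], [296.0, 290.0], [254.0, 268.0]]
200 [119, 121, 152, 143, 161, 129, 242, 243, 242, 218, 245, 245, 246, 247, 248, 248, 130, 134, 120, 112, 108]
206 [120, 124, 146, 142, 130, 104, 212, 161, 214, 219, 221, 222, 100, 222, 247, 247, 134, 136, 124, 111, 110]
212 [98, 129, 135, 144, 142, 104, 213, 202, 203, 206, 218, 220, 91, 173, 225, 247, 132, 133, 130, 122, 118]
218 [95, 103, 112, 116, 115, 105, 209, 206, 53, 176, 220, 219, 129, 207, 224, 224, 110, 109, 125, 126, 127]
224 [63, 89, 100, 115, 114, 103, 210, 200, 200, 199, 217, 217, 216, 222, 223, 218, 109, 111, 118, 127, 125]
230 [235, 235, 220, 51, 112, 100, 208, 65, 207, 53, 214, 216, 64, 213, 244, 236, 108, 53, 235, 235, 236]
236 [235, 235, 56, 44, 111, 102, 208, 187, 210, 172, 212, 215, 216, 218, 220, 204, 72, 52, 236, 235, 235]
242 [235, 138, 51, 23, 108, 99, 203, 201, 204, 204, 211, 21
[... 258 characters left out ...]
, 51, 37, 24, 72, 95, 197, 103, 198, 54, 206, 207, 186, 211, 213, 107, 51, 26, 50, 154, 235]
266 [154, 79, 60, 41, 75, 92, 173, 91, 181, 129, 186, 187, 186, 185, 186, 100, 73, 53, 75, 87, 144]
272 [141, 141, 140, 138, 138, 135, 136, 136, 136, 138, 137, 136, 138, 136, 137, 136, 136, 138, 141, 140, 141]
278 [146, 147, 145, 146, 145, 145, 146, 145, 147, 147, 146, 145, 147, 144, 142, 145, 144, 144, 147, 144, 146]
284 [122, 123, 124, 123, 125, 126, 84, 97, 122, 125, 125, 126, 124, 125, 86, 125, 124, 123, 123, 123, 120]
290 [92, 58, 68, 77, 81, 81, 84, 84, 82, 83, 85, 83, 83, 82, 81, 78, 80, 80, 66, 84, 97]
296 [110, 29, 45, 60, 62, 61, 61, 58, 59, 60, 59, 58, 55, 55, 55, 57, 55, 58, 49, 116, 111]
```

Run:
```python
from g import *
for f in('w1','w3','w5'):
    g=cv2.cvtColor(cv2.imread(f'pics/{f}.png'),cv2.COLOR_BGR2GRAY)
    print(f)
    for y in range(218,268,6): print(y,'L',g[y,150:222:4].tolist(),'R',g[y,290:362:4].tolist())
p=ctrl.camera_params('wrist');M=p['mount']
# which tool (x,z) with |y|=g/2 matches pixel pair
for gap,xl,xr,row in((.0872,183,327,228),(.0444,217,292,230)):
    T=np.eye(4);o,d=ray('wrist',[[xl,row],[xr,row]],T)
    for i,s in((0,-1),(1,1)):
        t=(s*gap/2-o[1])/d[i,1];print(gap,'tool pt',(o+t*d[i])*1e3)
```

```text
w1
218 L [118, 124, 121, 120, 122, 119, 119, 119, 123, 121, 182, 207, 196, 122, 114, 112, 113, 115] R [150, 151, 151, 151, 151, 150, 147, 146, 146, 179, 160, 105, 101, 105, 111, 114, 161, 252]
224 L [122, 120, 121, 121, 119, 119, 122, 120, 119, 193, 193, 194, 188, 184, 175, 115, 115, 111] R [146, 150, 148, 150, 146, 148, 149, 147, 146, 147, 193, 189, 102, 112, 107, 107, 105, 112]
230 L [169, 232, 231, 231, 232, 232, 52, 49, 60, 169, 178, 178, 164, 168, 166, 160, 148, 115] R [147, 150, 146, 145, 144, 148, 146, 147, 146, 148, 42, 52, 218, 232, 231, 232, 232, 128]
236 L [232, 232, 231, 231, 227, 86, 49, 32, 31, 174, 176, 177, 169, 163, 167, 171, 182, 198] R [146, 147, 146, 147, 145, 146, 145, 146, 149, 147, 38, 49, 50, 217, 232, 232, 232, 231]
242 L [154, 152, 157, 154, 114, 38, 35, 32, 32, 165, 170, 162, 161, 165, 182, 179, 195, 202] R [147, 146, 148, 145, 96, 93, 146, 145, 135, 82, 37, 38, 49, 52, 222, 236, 232, 188]
248 L [153, 152, 152, 146, 37, 34, 33, 30, 31, 157, 169, 169, 171, 175, 168, 181, 187, 187] R [100, 93, 95, 96, 95, 97, 95, 96, 95, 38, 39, 39, 42, 50, 82, 229, 232, 232]
[... 3043 characters left out ...]
 50, 61, 59, 59, 61, 61]
254 L [59, 59, 60, 61, 61, 32, 55, 62, 238, 238, 239, 238, 239, 87, 52, 29, 25, 35] R [71, 24, 22, 51, 49, 243, 242, 243, 243, 243, 33, 113, 35, 60, 62, 58, 61, 60]
260 L [60, 59, 59, 58, 32, 28, 169, 86, 231, 238, 237, 239, 238, 50, 50, 25, 23, 72] R [74, 27, 26, 43, 50, 157, 238, 238, 240, 242, 104, 124, 85, 30, 61, 62, 61, 61]
266 L [92, 94, 92, 95, 31, 151, 103, 110, 108, 106, 130, 149, 103, 79, 73, 52, 42, 72] R [77, 40, 53, 65, 80, 87, 153, 136, 115, 107, 109, 94, 224, 34, 64, 89, 88, 88]
0.0872 tool pt [  4.8179 -43.6    -35.0013]
0.0872 tool pt [  7.4654  43.6    -40.4909]
0.0444 tool pt [  4.4746 -22.2    -36.2842]
0.0444 tool pt [  7.5093  22.2    -42.527 ]
```

The fingertips show at the same row (~227) in free space and here. They sit about 37 mm behind the reported TCP, which explains the empty close: they are still above the carton. I'll open and go down further, watching the force.

Call:
apply_moves([
  {"fingers": 87, "delta_pos": [0, 0, 0], "angular": [0, 0, 0]},
  {"fingers": 87, "delta_pos": [0, 0, 0], "angular": [0, 0, 0]},
  {"fingers": 87, "delta_pos": [0, 0, 0], "angular": [0, 0, 0]},
  {"fingers": 87, "delta_pos": [0, 0, 0], "angular": [0, 0, 0]},
  {"fingers": 87, "delta_pos": [0, 0, 6], "angular": [0, 0, 0]},
  {"fingers": 87, "delta_pos": [0, 0, 12], "angular": [0, 0, 0]},
  {"fingers": 87, "delta_pos": [0, 0, 18], "angular": [0, 0, 0]},
  {"fingers": 87, "delta_pos": [0, 0, 22], "angular": [0, 0, 0]},
  {"fingers": 87, "delta_pos": [0, 0, 22], "angular": [0, 0, 0]},
])

```text
clock: 5.9
tool_pos: [0.6171, -0.0739, 0.1063]
orientation: [-180.0, -28.0, 13.1]
force: [0.1, 0.2, -0.6]
opening: 0.087
gripper_force: 0.0
```

Run:
```python
from g import *
shot(6)
for u in(60,75):print('y',u,prof('w6',u,'y',110,-45,45))
for v in(-25,20):print('x',v,prof('w6',v,'x',110,0,120))
g=cv2.cvtColor(cv2.imread('pics/w6.png'),cv2.COLOR_BGR2GRAY)
for y in range(218,262,6): print(y,'L',g[y,150:222:4].tolist(),'R',g[y,290:362:4].tolist())
```

```text
[ 0.6171 -0.0739  0.1063] [-179.9982  -28.0316   13.09  ]
y 60 [-42.5, -22.0, 14.5, 18.5, 19.5, 28.5]
y 75 [-40.0, -22.0, 15.0, 18.5, 19.5]
x -25 [17.0, 35.0, 96.5, 99.0, 101.5, 112.0]
x 20 [0.5, 17.0, 35.0, 96.0]
218 L [46, 81, 86, 103, 100, 96, 101, 103, 98, 98, 103, 127, 131, 125, 118, 117, 117, 178] R [249, 133, 131, 131, 135, 132, 126, 121, 121, 124, 118, 109, 102, 98, 90, 92, 90, 83]
224 L [90, 89, 75, 95, 98, 100, 102, 102, 99, 97, 97, 97, 100, 129, 118, 116, 114, 182] R [247, 129, 112, 113, 111, 130, 127, 129, 126, 128, 122, 118, 116, 112, 108, 101, 94, 85]
230 L [82, 236, 236, 236, 236, 237, 50, 50, 59, 102, 103, 103, 89, 104, 118, 116, 115, 191] R [228, 113, 111, 111, 102, 124, 128, 131, 132, 123, 37, 49, 212, 236, 236, 235, 235, 160]
236 L [236, 236, 236, 236, 229, 69, 51, 24, 26, 84, 60, 64, 65, 94, 119, 112, 115, 206] R [226, 114, 114, 129, 113, 131, 133, 128, 117, 117, 30, 48, 51, 208, 236, 236, 236, 236]
242 L [237, 236, 159, 145, 105, 50, 25, 24, 23, 85, 82, 79, 77, 75, 113, 112, 112, 187] R [225, 107, 110, 110, 104, 125, 127, 121, 117, 61, 27, 22, 52, 56, 180, 163, 240, 242]
248 L [236, 236, 236, 152, 46, 35, 29, 26, 25, 89, 86, 80, 80, 79, 111, 111, 110, 169] R [206, 108, 107, 109, 126, 127, 130, 131, 130, 25, 24, 25, 26, 51, 94, 238, 240, 241]
254 L [235, 236, 157, 50, 46, 25, 24, 25, 25, 87, 84, 80, 80, 79, 110, 113, 109, 132] R [176, 106, 108, 110, 133, 135, 137, 136, 136, 35, 27, 29, 23, 29, 50, 109, 240, 241]
260 L [236, 187, 49, 52, 25, 25, 24, 26, 75, 85, 82, 82, 82, 83, 115, 111, 110, 106] R [151, 104, 107, 108, 124, 131, 136, 133, 133, 127, 25, 23, 22, 23, 47, 49, 113, 235]
```

Call:
apply_moves([
  {"fingers": 87, "delta_pos": [0, 0, 5], "angular": [0, 0, 0]},
  {"fingers": 87, "delta_pos": [0, 0, 9], "angular": [0, 0, 0]},
  {"fingers": 87, "delta_pos": [0, 0, 13], "angular": [0, 0, 0]},
  {"fingers": 75, "delta_pos": [0, 0, 13], "angular": [0, 0, 0]},
  {"fingers": 66, "delta_pos": [0, 0, 13], "angular": [0, 0, 0]},
  {"fingers": 55, "delta_pos": [0, 0, 13], "angular": [0, 0, 0]},
  {"fingers": 50, "delta_pos": [0, 0, 13], "angular": [0, 0, 0]},
  {"fingers": 50, "delta_pos": [0, 0, 13], "angular": [0, 0, 0]},
  {"fingers": 50, "delta_pos": [0, 0, 13], "angular": [0, 0, 0]},
])

```text
clock: 6.85
tool_pos: [0.6233, -0.0725, 0.0962]
orientation: [180.0, -28.1, 13.1]
force: [-1.3, 0.4, 0.3]
opening: 0.0596
gripper_force: 30.0
```

The carton is gripped (59.6 mm, 30 N). Next I record the carton-in-hand geometry and check the vice clearance at the mat.

```bash
cat >> g.py <<'E'
def inv(p,Rm):
    T=np.eye(4);T[:3,:3]=Rm;T[:3,3]=p;return T
def tgt(carton_T,G):
    X=carton_T@np.linalg.inv(G);return X[:3,3],X[:3,:3]
E
python3 - <<'E'
from g import *
o=ctrl.get_obs();T=toolpose(o)
d=(o['tool_pos']-O);print('tcp in deck',[round(float(d@a)*1e3,1) for a in(ex,ey,ez)])
C=inv(deck(45,-1,95),RS)   # carton frame with tool-like axes (z down into deck)
G=np.linalg.inv(T)@C;pickle.dump(G,open('G1.pkl','wb'));print(G)
b=toolpose(o)
T1=pickle.load(open('pics/w1.pkl','rb'))
print('vice left',plane(ray('wrist',[[367,148],[367,160],[352,105],[345,130]],T1),.15),plane(ray('wrist',[[352,105],[345,130]],T1),.08))
up=T[:3,3]+.09*ez
c=lambda z:inv([.4286,.1258,.0195+.015+z],Rd(6.2))
print('lift');plan((up,T[:3,:3]))
T[:3,3]=up
print('from lifted');plan(tgt(c(.15),G),tgt(c(.0),G),base=T)
E
```

```text
tcp in deck [48.7, -1.1, 48.5]
[[ 1.     -0.0015 -0.0025 -0.0036]
 [ 0.0015  1.      0.0006 -0.0001]
 [ 0.0024 -0.0006  0.9999 -0.0465]
 [ 0.      0.      0.      1.    ]]
vice left [[ 0.4372 -0.0338  0.15  ]
 [ 0.4201 -0.0354  0.15  ]
 [ 0.4956 -0.0081  0.15  ]
 [ 0.4611  0.0004  0.15  ]] [[ 0.4943 -0.0315  0.08  ]
 [ 0.4536 -0.0215  0.08  ]]
lift
[0.2, -0.1, -90.0] [0.0, 0.0, 0.0]   -> [ 0.5821 -0.082   0.1757]
from lifted
[-104.9, -236.7, -13.4] [-1.64, -27.97, 6.68]   -> [0.4323 0.1261 0.138 ]
[-175.6, -236.7, 118.9] [-1.64, -27.97, 6.68]   -> [ 0.4323  0.1261 -0.012 ]
```

Call:
apply_moves([
  {"fingers": 50, "delta_pos": [0, 0, -4], "angular": [0, 0, 0]},
  {"fingers": 50, "delta_pos": [0, 0, -12], "angular": [0, 0, 0]},
  {"fingers": 50, "delta_pos": [0, 0, -24], "angular": [0, 0, 0]},
  {"fingers": 50, "delta_pos": [0, 0, -40], "angular": [0, 0, 0]},
  {"fingers": 50, "delta_pos": [0, 0, -58], "angular": [0, 0, 0]},
  {"fingers": 50, "delta_pos": [0, 0, -76], "angular": [0, 0, 0]},
  {"fingers": 50, "delta_pos": [0, 0, -90], "angular": [0, 0, 0]},
  {"fingers": 50, "delta_pos": [0, 0, -90], "angular": [0, 0, 0]},
])

```text
clock: 7.65
tool_pos: [0.5818, -0.0824, 0.1784]
orientation: [180.0, -28.3, 13.1]
force: [1.0, 0.2, -0.4]
opening: 0.0597
gripper_force: 30.0
```

Run:
```python
from g import *
shot(7)
G=pickle.load(open('G1.pkl','rb'))
c=lambda z:inv([.4286,.1258,.0195+.015+z],Rd(6.2))
plan(tgt(c(.15),G),tgt(c(.0),G))
# is the tall carton still on the stand? tan pixels on its top
T=pickle.load(open('pics/w7.pkl','rb'));im=cv2.imread('pics/w7.png')
p=proj('wrist',[deck(60,-1,80),deck(60,15,80),deck(78,-1,30),deck(100,0,0)],T).round().astype(int);print(p.tolist(),[im[y,x].tolist() for x,y in p])
cv2.imwrite('pics/w7.png',im)
```

```text
[ 0.5818 -0.0824  0.1784] [179.9602 -28.3468  13.1066]
[-105.2, -236.8, -12.3] [-1.64, -28.1, 6.67]   -> [0.4323 0.1261 0.138 ]
[-176.2, -236.8, 119.8] [-1.64, -28.1, 6.67]   -> [ 0.4323  0.1261 -0.012 ]
[[254, 178], [236, 178], [254, 149], [253, 125]] [[66, 80, 187], [68, 82, 190], [236, 248, 252], [157, 162, 159]]
```

Call:
apply_moves([
  {"fingers": 50, "delta_pos": [0, -20, -8], "angular": [0, 0, 0]},
  {"fingers": 50, "delta_pos": [-5, -50, -15], "angular": [-0.2, -3, 0.7]},
  {"fingers": 50, "delta_pos": [-15, -85, -22], "angular": [-0.4, -7, 1.7]},
  {"fingers": 50, "delta_pos": [-30, -120, -27], "angular": [-0.7, -12, 2.9]},
  {"fingers": 50, "delta_pos": [-50, -155, -27], "angular": [-1, -17, 4.1]},
  {"fingers": 50, "delta_pos": [-70, -190, -24], "angular": [-1.3, -22, 5.3]},
  {"fingers": 50, "delta_pos": [-90, -220, -20], "angular": [-1.5, -26, 6.2]},
  {"fingers": 50, "delta_pos": [-105, -236.8, -13], "angular": [-1.6, -28, 6.7]},
  {"fingers": 50, "delta_pos": [-105, -236.8, -13], "angular": [-1.6, -28, 6.7]},
  {"fingers": 50, "delta_pos": [-105, -236.8, -13], "angular": [-1.6, -28, 6.7]},
])

```text
clock: 8.7
tool_pos: [0.4319, 0.1257, 0.1366]
orientation: [-180.0, -0.1, 6.3]
force: [0.2, 0.3, -0.5]
opening: 0.0596
gripper_force: 30.0
```

Run:
```python
from g import *
shot(8);cv2.imwrite('pics/s8.png',ctrl.snapshot('scene')[...,::-1]);cv2.imwrite('pics/d8.png',ctrl.snapshot('side')[...,::-1])
G=pickle.load(open('G1.pkl','rb'))
c=lambda z:inv([.4286,.1258,.0195+.015+z],Rd(6.2))
plan(tgt(c(.15),G),tgt(c(.01),G),tgt(c(.0),G))
# held-carton check: label edges on predicted top plane in tool coords
T=toolpose(ctrl.get_obs());X=T@G
im=cv2.cvtColor(cv2.imread('pics/w8.png'),cv2.COLOR_BGR2RGB).astype(np.float32)
def pr(a,fix,lo,hi):
    s=np.arange(lo,hi,.5);L=np.array([[t,fix,-15,1e3] if a=='x' else [fix,t,-15,1e3] for t in s])/1e3
    p=proj('wrist',(L@X.T)[:,:3],T).astype(np.float32);v=cv2.remap(im,p[:,0:1],p[:,1:2],cv2.INTER_LINEAR)[:,0];ok=v[:,0]/(v[:,1]+v[:,2]+1)>.62;return s[1:][np.diff(ok.astype(int))!=0].tolist()
for x in(15,25,35):print('y',x,pr('y',x,-45,45))
for y in(-22,25):print('x',y,pr('x',y,0,70))
```

```text
[0.4319 0.1257 0.1366] [-179.9834   -0.0502    6.3259]
[-0.0, -0.8, -0.4] [-0.05, -0.01, -0.06]   -> [0.4323 0.1261 0.138 ]
[-0.4, -0.6, 139.6] [-0.05, -0.01, -0.06]   -> [ 0.4323  0.1261 -0.002 ]
[-0.4, -0.6, 149.6] [-0.05, -0.01, -0.06]   -> [ 0.4323  0.1261 -0.012 ]
y 15 [-28.5, -19.5, -18.5, -15.0, 22.0, 30.5]
y 25 [-28.5, -19.5, -18.5, -15.0, 22.0, 30.5]
y 35 [-28.5, -19.5, -18.5, -15.0, 21.5, 30.5]
x -22 [52.0]
x 25 [51.5]
```

Call:
apply_moves([
  {"fingers": 50, "delta_pos": [0, -0.5, 20], "angular": [0, 0, 0]},
  {"fingers": 50, "delta_pos": [0, -0.5, 50], "angular": [0, 0, 0]},
  {"fingers": 50, "delta_pos": [0, -0.5, 80], "angular": [0, 0, 0]},
  {"fingers": 50, "delta_pos": [0, -0.5, 108], "angular": [0, 0, 0]},
  {"fingers": 50, "delta_pos": [0, -0.5, 128], "angular": [0, 0, 0]},
  {"fingers": 50, "delta_pos": [0, -0.5, 138], "angular": [0, 0, 0]},
  {"fingers": 50, "delta_pos": [0, -0.5, 142], "angular": [0, 0, 0]},
  {"fingers": 50, "delta_pos": [0, -0.5, 144], "angular": [0, 0, 0]},
  {"fingers": 50, "delta_pos": [0, -0.5, 144], "angular": [0, 0, 0]},
])

```text
clock: 9.75
tool_pos: [0.4328, 0.1271, -0.0059]
orientation: [-179.9, -0.2, 6.3]
force: [-0.4, 0.3, -0.9]
opening: 0.0595
gripper_force: 30.0
```

Call:
apply_moves([
  {"fingers": 50, "delta_pos": [0, 0, 1], "angular": [0, 0, 0]},
  {"fingers": 50, "delta_pos": [0, 0, 2], "angular": [0, 0, 0]},
  {"fingers": 50, "delta_pos": [0, 0, 3], "angular": [0, 0, 0]},
  {"fingers": 50, "delta_pos": [0, 0, 3], "angular": [0, 0, 0]},
])

```text
clock: 10.15
tool_pos: [0.4322, 0.1269, -0.0096]
orientation: [-179.9, -0.1, 6.3]
force: [-0.2, -1.2, -0.3]
opening: 0.0597
gripper_force: 30.0
```

Call:
apply_moves([
  {"fingers": 50, "delta_pos": [0, 0, 0.7], "angular": [0, 0, 0]},
  {"fingers": 50, "delta_pos": [0, 0, 1.4], "angular": [0, 0, 0]},
  {"fingers": 50, "delta_pos": [0, 0, 1.4], "angular": [0, 0, 0]},
])

```text
clock: 10.45
tool_pos: [0.4323, 0.1269, -0.011]
orientation: [-179.9, -0.1, 6.3]
force: [-0.8, 0.8, 1.7]
opening: 0.0597
gripper_force: 30.0
```

Call:
apply_moves([
  {"fingers": 50, "delta_pos": [0, 0, 0.7], "angular": [0, 0, 0]},
  {"fingers": 50, "delta_pos": [0, 0, 1.4], "angular": [0, 0, 0]},
  {"fingers": 50, "delta_pos": [0, 0, 1.4], "angular": [0, 0, 0]},
])

```text
clock: 10.75
tool_pos: [0.4323, 0.1269, -0.0111]
orientation: [-179.9, -0.1, 6.3]
force: [-8.1, -0.1, 23.1]
opening: 0.0602
gripper_force: 30.0
```

Touchdown at z = −0.011, within 1 mm of the prediction. I'll relax the pressure and release.

Call:
apply_moves([
  {"fingers": 50, "delta_pos": [0, 0, -0.7], "angular": [0, 0, 0]},
  {"fingers": 50, "delta_pos": [0, 0, -1.2], "angular": [0, 0, 0]},
  {"fingers": 62, "delta_pos": [0, 0, -1.2], "angular": [0, 0, 0]},
  {"fingers": 72, "delta_pos": [0, 0, -1.2], "angular": [0, 0, 0]},
  {"fingers": 82, "delta_pos": [0, 0, -1.2], "angular": [0, 0, 0]},
  {"fingers": 82, "delta_pos": [0, 0, -1.2], "angular": [0, 0, 0]},
  {"fingers": 82, "delta_pos": [0, 0, -10], "angular": [0, 0, 0]},
  {"fingers": 82, "delta_pos": [0, 0, -30], "angular": [0, 0, 0]},
  {"fingers": 82, "delta_pos": [0, 0, -65], "angular": [0, 0, 0]},
  {"fingers": 82, "delta_pos": [0, 0, -105], "angular": [0, 0, 0]},
])

```text
clock: 11.75
tool_pos: [0.4313, 0.126, 0.0935]
orientation: [-180.0, 0.0, 6.3]
force: [0.9, 1.3, 1.0]
opening: 0.0817
gripper_force: 0.0
```

Call:
apply_moves([
  {"fingers": 87, "delta_pos": [0, 0, -40], "angular": [0, 0, 0]},
  {"fingers": 87, "delta_pos": [0, 0, -80], "angular": [0, 0, 0]},
  {"fingers": 87, "delta_pos": [0, 0, -115], "angular": [0, 0, 0]},
  {"fingers": 87, "delta_pos": [0, 0, -140], "angular": [0, 0, 0]},
  {"fingers": 87, "delta_pos": [0, 0, -140], "angular": [0, 0, 0]},
  {"fingers": 87, "delta_pos": [0, 0, -140], "angular": [0, 0, 0]},
])

```text
clock: 12.35
tool_pos: [0.4318, 0.1265, 0.2333]
orientation: [-179.9, -0.2, 6.3]
force: [-0.7, 0.2, -0.5]
opening: 0.0869
gripper_force: 0.0
```

Run:
```python
from g import *
shot(9);T=pickle.load(open('pics/w9.pkl','rb'));s=ctrl.snapshot('scene')[...,::-1];cv2.imwrite('pics/s9.png',s);cv2.imwrite('pics/d9.png',ctrl.snapshot('side')[...,::-1])
im=cv2.imread('pics/w9.png');h=cv2.cvtColor(im,cv2.COLOR_BGR2HSV)
red=((h[...,0]<9)|(h[...,0]>170))&(h[...,1]>90)&(h[...,2]>50);red=cv2.morphologyEx(red.astype(np.uint8),cv2.MORPH_CLOSE,np.ones((5,5)))
n,L,st,ce=cv2.connectedComponentsWithStats(red)
for i in range(1,n):
    if st[i,4]>300: print(st[i],ce[i].round(0),plane(ray('wrist',[ce[i]],T),.048))
# tan (tall carton) in each picture
plan((deck(43,-1,66),RS))
c0=inv([.4286,.1258,.0335],Rd(6.2));
P=[(c0@[x,y,-.015,1])[:3] for x,y in((.045,-.03),(.045,.03),(-.045,.03),(-.045,-.03))];print('pred top corners',proj('wrist',P,T).round().tolist())
P=[deck(0,25,80),deck(0,-25,80),deck(70,-25,80),deck(70,25,80)]
for k in('scene','side'):print(k,proj(k,P).round().tolist())
print('w',proj('wrist',P,T).round().tolist())
```

```text
[0.4318 0.1265 0.2333] [-179.8563   -0.1521    6.2657]
[   0    0   75   55 1429] [40. 30.] [[0.61   0.4771 0.048 ]]
[ 391    0   54   68 1258] [409.  23.] [[ 0.6543 -0.0634  0.048 ]]
[345   5  40  20 387] [369.  15.] [[ 0.6489 -0.0024  0.048 ]]
[464  29  48  17 521] [487.  37.] [[ 0.6826 -0.2147  0.048 ]]
[  0  54  57  59 785] [39. 82.] [[0.5268 0.4683 0.048 ]]
[ 36  80  79  49 899] [ 88. 100.] [[0.4976 0.3709 0.048 ]]
[ 232  127   47   69 1531] [253. 159.] [[0.4332 0.1292 0.048 ]]
[156.0, 219.9, 122.6] [1.62, 27.97, -6.61]   -> [ 0.6103 -0.0754  0.109 ]
pred top corners [[232.0, 129.0], [278.0, 129.0], [277.0, 195.0], [233.0, 195.0]]
scene [[306.0, 236.0], [325.0, 246.0], [341.0, 219.0], [322.0, 209.0]]
side [[304.0, 226.0], [325.0, 237.0], [343.0, 210.0], [323.0, 201.0]]
w [[420.0, 86.0], [451.0, 86.0], [463.0, 35.0], [429.0, 31.0]]
```

The flat carton's image box (232–278, 127–195) matches the prediction, so it is centred on the mat. Now I go to the tall carton's approach pose.

Run:
```python
from g import *
plan((deck(46,-1,164),RS),(deck(46,-1,134),RS))
```

```text
[113.0, 224.9, 34.6] [1.62, 27.97, -6.61]   -> [ 0.5681 -0.0852  0.1969]
[126.9, 223.3, 61.1] [1.62, 27.97, -6.61]   -> [ 0.5818 -0.082   0.1705]
```

Call:
apply_moves([
  {"fingers": 87, "delta_pos": [10, 30, -3], "angular": [0.2, 3, -0.7]},
  {"fingers": 87, "delta_pos": [25, 65, -5], "angular": [0.4, 7, -1.7]},
  {"fingers": 87, "delta_pos": [40, 100, -5], "angular": [0.7, 12, -2.8]},
  {"fingers": 87, "delta_pos": [60, 140, 0], "angular": [1, 17, -4]},
  {"fingers": 87, "delta_pos": [80, 180, 8], "angular": [1.3, 22, -5.2]},
  {"fingers": 87, "delta_pos": [100, 210, 22], "angular": [1.6, 27, -6.4]},
  {"fingers": 87, "delta_pos": [113, 225, 35], "angular": [1.6, 28, -6.6]},
  {"fingers": 87, "delta_pos": [113, 225, 35], "angular": [1.6, 28, -6.6]},
  {"fingers": 87, "delta_pos": [113, 225, 35], "angular": [1.6, 28, -6.6]},
])

```text
clock: 13.4
tool_pos: [0.5682, -0.0854, 0.1962]
orientation: [-180.0, -28.0, 12.9]
force: [0.8, 0.3, 0.3]
opening: 0.0871
gripper_force: 0.0
```

Run:
```python
from g import *
shot(10);T=pickle.load(open('pics/w10.pkl','rb'));im=cv2.imread('pics/w10.png')
plan((deck(46,-1,14),RS))
h=cv2.cvtColor(im,cv2.COLOR_BGR2HSV)
def line(a,fix,hh,lo,hi,st=2):
    s=np.arange(lo,hi,st);P=np.array([deck(*((fix,t,hh) if a=='y' else (t,fix,hh))) for t in s]);p=proj('wrist',P,T).round().astype(int)
    print(a,fix,hh,p[0],p[-1]);print(' '.join(f"{t}:{h[y,x][0]},{h[y,x][1]},{h[y,x][2]}" for t,(x,y) in zip(s,p)))
line('y',35,80,-40,42);line('x',-1,80,-10,100);line('y',55,80,-40,42)
```

```text
[ 0.5682 -0.0854  0.1962] [-179.9681  -27.954    12.8888]
[-0.6, 0.3, 149.8] [-0.0, -0.03, -0.03]   -> [ 0.6367 -0.0693  0.0645]
y 35 80 [293 192] [213 192]
-40:16,89,157 -38:16,90,162 -36:17,94,162 -34:16,93,162 -32:18,62,111 -30:53,8,129 -28:48,10,131 -26:5,119,133 -24:7,109,148 -22:19,85,180 -20:20,89,180 -18:20,89,178 -16:20,43,221 -14:21,32,233 -12:21,28,233 -10:21,33,232 -8:17,35,115 -6:19,39,195 -4:21,33,229 -2:22,34,228 0:21,33,229 2:20,39,189 4:20,38,214 6:19,38,206 8:20,40,213 10:19,41,210 12:20,23,246 14:21,31,240 16:20,94,223 18:21,46,233 20:20,87,223 22:20,85,224 24:21,84,226 26:22,43,171 28:41,13,163 30:45,10,161 32:34,11,156 34:16,70,124 36:15,69,119 38:15,64,119 40:15,64,112
x -1 80 [254 232] [254 128]
-10:20,45,85 -8:23,14,148 -6:20,7,228 -4:13,71,68 -2:15,68,68 0:17,65,75 2:19,88,174 4:19,87,168 6:20,75,170 8:18,46,198 10:19,39,217 12:19,40,217 14:19,40,219 16:19,39,221 18:19,40,219 20:21,38,221 22:20,38,222 24:22,37,223 26:20,38,224 28:22,36,226 30:22,35,225 32:21,34,227 34:21,35,228 36:22,32,228 38:22,19,249 40:22,18,250 42:23,17,250 44:23,17,250 46:23,16,251 48:2
[... 200 characters left out ...]
237 80:21,22,248 82:23,16,252 84:23,16,252 86:24,14,252 88:17,33,244 90:5,110,195 92:5,113,198 94:4,114,205 96:3,164,188 98:6,62,151
y 55 80 [294 172] [212 172]
-40:16,90,148 -38:16,87,156 -36:16,91,160 -34:16,92,163 -32:68,8,123 -30:50,6,131 -28:45,4,129 -26:4,115,153 -24:13,102,167 -22:20,87,222 -20:20,86,223 -18:20,86,222 -16:23,13,252 -14:25,11,253 -12:23,13,253 -10:23,13,253 -8:23,13,252 -6:23,13,252 -4:23,13,252 -2:24,14,252 0:24,14,252 2:24,14,252 4:24,15,252 6:24,14,251 8:22,15,251 10:23,17,251 12:21,17,251 14:22,63,234 16:22,84,235 18:22,41,243 20:22,82,233 22:21,80,233 24:21,80,233 26:30,18,155 28:50,5,162 30:50,9,162 32:26,23,154 34:21,72,149 36:20,71,147 38:20,74,148 40:20,74,142
```

Call:
apply_moves([
  {"fingers": 87, "delta_pos": [0, -1, 25], "angular": [0, 0, 0]},
  {"fingers": 87, "delta_pos": [0, -1, 55], "angular": [0, 0, 0]},
  {"fingers": 87, "delta_pos": [0, -1, 80], "angular": [0, 0, 0]},
  {"fingers": 87, "delta_pos": [0, -1, 100], "angular": [0, 0, 0]},
  {"fingers": 87, "delta_pos": [0, -1, 112], "angular": [0, 0, 0]},
  {"fingers": 87, "delta_pos": [0, -1, 120], "angular": [0, 0, 0]},
  {"fingers": 87, "delta_pos": [0, -1, 125], "angular": [0, 0, 0]},
  {"fingers": 87, "delta_pos": [0, -1, 125], "angular": [0, 0, 0]},
])

```text
clock: 14.25
tool_pos: [0.6261, -0.0702, 0.0872]
orientation: [-180.0, -28.1, 13.0]
force: [0.8, 0.4, 0.7]
opening: 0.0869
gripper_force: 0.0
```

Call:
apply_moves([
  {"fingers": 87, "delta_pos": [0, 0, 5], "angular": [0, 0, 0]},
  {"fingers": 87, "delta_pos": [0, 0, 10], "angular": [0, 0, 0]},
  {"fingers": 87, "delta_pos": [0, 0, 15], "angular": [0, 0, 0]},
  {"fingers": 87, "delta_pos": [0, 0, 20], "angular": [0, 0, 0]},
  {"fingers": 87, "delta_pos": [0, 0, 24], "angular": [0, 0, 0]},
  {"fingers": 87, "delta_pos": [0, 0, 24], "angular": [0, 0, 0]},
])

```text
clock: 14.85
tool_pos: [0.637, -0.068, 0.0652]
orientation: [-180.0, -28.1, 13.0]
force: [-0.9, 0.9, 0.5]
opening: 0.0871
gripper_force: 0.0
```

Call:
apply_moves([
  {"fingers": 72, "delta_pos": [0, 0, 0], "angular": [0, 0, 0]},
  {"fingers": 60, "delta_pos": [0, 0, 0], "angular": [0, 0, 0]},
  {"fingers": 50, "delta_pos": [0, 0, 0], "angular": [0, 0, 0]},
  {"fingers": 40, "delta_pos": [0, 0, 0], "angular": [0, 0, 0]},
  {"fingers": 40, "delta_pos": [0, 0, 0], "angular": [0, 0, 0]},
  {"fingers": 40, "delta_pos": [0, 0, 0], "angular": [0, 0, 0]},
  {"fingers": 40, "delta_pos": [0, 0, 0], "angular": [0, 0, 0]},
])

```text
clock: 15.55
tool_pos: [0.6371, -0.0679, 0.0661]
orientation: [-180.0, -28.1, 13.0]
force: [-1.5, -0.3, 1.4]
opening: 0.0498
gripper_force: 29.9
```

Run:
```python
from g import *
o=ctrl.get_obs();T=toolpose(o);d=(o['tool_pos']-O);print('tcp in deck',[round(float(d@a)*1e3,1) for a in(ex,ey,ez)])
C=inv(deck(35.5,0.3,55),RS);G=np.linalg.inv(T)@C;pickle.dump(G,open('G2.pkl','wb'));print(G[:3,3])
T[:3,3]+=.1*ez
yaw=-2
c=lambda z:inv([.552,.0964,.018+.025+z],Rd(yaw))
print('from lifted');plan(tgt(c(.12),G),tgt(c(.0),G),base=T)
```

```text
tcp in deck [47.4, 0.3, 15.1]
[-0.0118 -0.     -0.0399]
from lifted
[-3.8, -176.2, 33.5] [-3.7, -27.83, 14.7]   -> [0.5638 0.096  0.1231]
[-60.4, -176.1, 139.4] [-3.7, -27.83, 14.7]   -> [0.5638 0.096  0.0031]
```

Call:
apply_moves([
  {"fingers": 40, "delta_pos": [0, 0, -4], "angular": [0, 0, 0]},
  {"fingers": 40, "delta_pos": [0, 0, -12], "angular": [0, 0, 0]},
  {"fingers": 40, "delta_pos": [0, 0, -26], "angular": [0, 0, 0]},
  {"fingers": 40, "delta_pos": [0, 0, -44], "angular": [0, 0, 0]},
  {"fingers": 40, "delta_pos": [0, 0, -64], "angular": [0, 0, 0]},
  {"fingers": 40, "delta_pos": [0, 0, -84], "angular": [0, 0, 0]},
  {"fingers": 40, "delta_pos": [0, 0, -100], "angular": [0, 0, 0]},
  {"fingers": 40, "delta_pos": [0, 0, -100], "angular": [0, 0, 0]},
])

```text
clock: 16.35
tool_pos: [0.5909, -0.0789, 0.1575]
orientation: [180.0, -28.4, 13.0]
force: [0.4, 0.4, -0.4]
opening: 0.05
gripper_force: 30.0
```

Run:
```python
from g import *
G=pickle.load(open('G2.pkl','rb'))
c=lambda z:inv([.552,.0964,.018+.025+z],Rd(-2))
plan(tgt(c(.12),G),tgt(c(.0),G))
shot(11);T=pickle.load(open('pics/w11.pkl','rb'));im=cv2.imread('pics/w11.png');h=cv2.cvtColor(im,cv2.COLOR_BGR2HSV)
X=T@G
for x in (10,25):
    s=np.arange(-34,35,2);p=proj('wrist',np.array([(X@[x/1e3,t/1e3,-.025,1])[:3] for t in s]),T).round().astype(int);print(x,' '.join(f"{t}:{h[v,u][0]},{h[v,u][1]},{h[v,u][2]}" for t,(u,v) in zip(s,p)))
```

```text
[-4.9, -176.4, 36.3] [-3.71, -28.06, 14.69]   -> [0.5638 0.096  0.1231]
[-61.9, -176.5, 141.9] [-3.71, -28.06, 14.69]   -> [0.5638 0.096  0.0031]
[ 0.5909 -0.0789  0.1575] [179.9941 -28.3541  12.9869]
10 -34:22,20,244 -32:20,26,87 -30:0,9,54 -28:15,16,31 -26:90,17,30 -24:18,80,96 -22:19,85,191 -20:19,90,196 -18:19,85,193 -16:20,41,220 -14:20,92,192 -12:21,36,226 -10:21,35,228 -8:22,38,223 -6:17,34,68 -4:20,36,86 -2:22,32,231 0:21,33,232 2:21,32,232 4:22,33,233 6:20,31,235 8:19,30,236 10:20,30,235 12:20,30,236 14:21,30,236 16:20,27,237 18:19,77,188 20:18,85,185 22:19,86,183 24:20,85,185 26:120,9,29 28:0,9,27 30:165,10,53 32:165,10,53 34:21,26,232
25 -34:22,20,244 -32:22,20,244 -30:22,20,243 -28:23,28,229 -26:0,15,67 -24:130,14,53 -22:19,85,204 -20:19,89,204 -18:19,88,203 -16:20,48,224 -14:20,93,205 -12:21,34,231 -10:20,31,233 -8:21,31,233 -6:21,29,235 -4:20,29,237 -2:21,29,236 0:22,27,237 2:20,26,238 4:20,25,239 6:21,25,239 8:20,25,241 10:20,25,242 12:20,24,242 14:20,24,242 16:20,24,242 18:18,55,212 20:19,88,192 22:19,87,194 24:20,88,192 26:140,14,54 28:21,31,132 30:22,20,244 32:22,19,243 34:22,19,244
```

Call:
apply_moves([
  {"fingers": 40, "delta_pos": [0, -15, -10], "angular": [0, 0, 0]},
  {"fingers": 40, "delta_pos": [0, -40, -18], "angular": [-0.4, -3, 1.6]},
  {"fingers": 40, "delta_pos": [0, -75, -18], "angular": [-0.9, -7, 3.7]},
  {"fingers": 40, "delta_pos": [0, -110, -10], "angular": [-1.6, -12, 6.3]},
  {"fingers": 40, "delta_pos": [-2, -140, 5], "angular": [-2.4, -18, 9.4]},
  {"fingers": 40, "delta_pos": [-4, -165, 22], "angular": [-3.2, -24, 12.6]},
  {"fingers": 40, "delta_pos": [-5, -176.4, 36], "angular": [-3.7, -28, 14.7]},
  {"fingers": 40, "delta_pos": [-5, -176.4, 36], "angular": [-3.7, -28, 14.7]},
  {"fingers": 40, "delta_pos": [-5, -176.4, 36], "angular": [-3.7, -28, 14.7]},
])

```text
clock: 17.3
tool_pos: [0.5633, 0.096, 0.1182]
orientation: [179.9, 0.2, -2.0]
force: [-0.1, -0.4, -0.4]
opening: 0.0496
gripper_force: 30.0
```

Run:
```python
from g import *
G=pickle.load(open('G2.pkl','rb'))
c=lambda z:inv([.552,.0964,.018+.025+z],Rd(-2))
plan(tgt(c(.12),G),tgt(c(.0),G))
T1=pickle.load(open('pics/w1.pkl','rb'));print('padlock right edge',plane(ray('wrist',[[231.5,65],[231.5,77]],T1),.037))
```

```text
[0.5, 0.0, -4.9] [0.11, 0.32, 0.02]   -> [0.5638 0.096  0.1231]
[0.9, -0.2, 115.1] [0.11, 0.32, 0.02]   -> [0.5638 0.096  0.0031]
padlock right edge [[0.5571 0.1603 0.037 ]
 [0.5366 0.1604 0.037 ]]
```

Call:
apply_moves([
  {"fingers": 40, "delta_pos": [0.5, 0, 20], "angular": [0, 0.2, 0]},
  {"fingers": 40, "delta_pos": [0.5, 0, 48], "angular": [0, 0.2, 0]},
  {"fingers": 40, "delta_pos": [0.5, 0, 74], "angular": [0, 0.2, 0]},
  {"fingers": 40, "delta_pos": [0.5, 0, 92], "angular": [0, 0.2, 0]},
  {"fingers": 40, "delta_pos": [0.5, 0, 102], "angular": [0, 0.2, 0]},
  {"fingers": 40, "delta_pos": [0.5, 0, 106], "angular": [0, 0.2, 0]},
  {"fingers": 40, "delta_pos": [0.5, 0, 106], "angular": [0, 0.2, 0]},
])

```text
clock: 18.0
tool_pos: [0.5641, 0.0958, 0.0146]
orientation: [-180.0, -0.2, -2.0]
force: [-0.1, -0.4, -0.5]
opening: 0.05
gripper_force: 30.0
```

Call:
apply_moves([
  {"fingers": 40, "delta_pos": [0, 0, 2], "angular": [0, 0, 0]},
  {"fingers": 40, "delta_pos": [0, 0, 4], "angular": [0, 0, 0]},
  {"fingers": 40, "delta_pos": [0, 0, 6], "angular": [0, 0, 0]},
  {"fingers": 40, "delta_pos": [0, 0, 8], "angular": [0, 0, 0]},
  {"fingers": 40, "delta_pos": [0, 0, 8], "angular": [0, 0, 0]},
])

```text
clock: 18.5
tool_pos: [0.564, 0.0961, 0.0059]
orientation: [180.0, -0.1, -2.0]
force: [-1.2, -0.3, -1.0]
opening: 0.0501
gripper_force: 30.0
```

Call:
apply_moves([
  {"fingers": 40, "delta_pos": [0, 0, 0.7], "angular": [0, 0, 0]},
  {"fingers": 40, "delta_pos": [0, 0, 1.5], "angular": [0, 0, 0]},
  {"fingers": 40, "delta_pos": [0, 0, 1.5], "angular": [0, 0, 0]},
])

```text
clock: 18.8
tool_pos: [0.5643, 0.0961, 0.0056]
orientation: [180.0, -0.2, -2.0]
force: [-3.6, -0.5, 8.8]
opening: 0.0492
gripper_force: 29.9
```

Contact. Release and withdraw.

Call:
apply_moves([
  {"fingers": 40, "delta_pos": [0, 0, -0.5], "angular": [0, 0, 0]},
  {"fingers": 52, "delta_pos": [0, 0, -0.5], "angular": [0, 0, 0]},
  {"fingers": 60, "delta_pos": [0, 0, -0.5], "angular": [0, 0, 0]},
  {"fingers": 66, "delta_pos": [0, 0, -0.5], "angular": [0, 0, 0]},
  {"fingers": 66, "delta_pos": [0, 0, -0.5], "angular": [0, 0, 0]},
  {"fingers": 66, "delta_pos": [0, 0, -8], "angular": [0, 0, 0]},
  {"fingers": 66, "delta_pos": [0, 0, -25], "angular": [0, 0, 0]},
  {"fingers": 66, "delta_pos": [0, 0, -55], "angular": [0, 0, 0]},
  {"fingers": 66, "delta_pos": [0, 0, -95], "angular": [0, 0, 0]},
  {"fingers": 66, "delta_pos": [0, 0, -140], "angular": [0, 0, 0]},
])

```text
clock: 19.8
tool_pos: [0.563, 0.0958, 0.1458]
orientation: [179.9, -0.1, -2.0]
force: [1.8, 0.4, -0.6]
opening: 0.0659
gripper_force: 0.0
```

Call:
apply_moves([
  {"fingers": 87, "delta_pos": [-30, 0, -35], "angular": [0, 0, 0]},
  {"fingers": 87, "delta_pos": [-70, 0, -60], "angular": [0, 0, 0]},
  {"fingers": 87, "delta_pos": [-105, -10, -80], "angular": [0, 0, -3]},
  {"fingers": 87, "delta_pos": [-130, -25, -80], "angular": [0, 0, -7]},
  {"fingers": 87, "delta_pos": [-130, -30, -80], "angular": [0, 0, -8.2]},
  {"fingers": 87, "delta_pos": [-130, -30, -80], "angular": [0, 0, -8.2]},
])

```text
clock: 20.4
tool_pos: [0.4346, 0.1314, 0.2253]
orientation: [-180.0, -0.3, 6.3]
force: [0.0, 0.5, -0.3]
opening: 0.0866
gripper_force: 0.0
```

Run:
```python
from g import *
shot(12);T=pickle.load(open('pics/w12.pkl','rb'));im=cv2.imread('pics/w12.png');h=cv2.cvtColor(im,cv2.COLOR_BGR2HSV)
# tall carton predicted top corners and observed label-free tan box
c0=inv([.552,.0964,.043],Rd(-2));P=[(c0@[x,y,-.025,1])[:3] for x,y in((.035,-.025),(.035,.025),(-.035,.025),(-.035,-.025))];pp=proj('wrist',P,T);print('pred tall',pp.round().tolist())
m=((h[...,0]>14)&(h[...,0]<27)&(h[...,1]>70)&(h[...,2]>140)).astype(np.uint8);m=cv2.morphologyEx(m,cv2.MORPH_CLOSE,np.ones((3,3)))
n,L,st,ce=cv2.connectedComponentsWithStats(m)
for i in range(1,n):
    if st[i,4]>150 and abs(ce[i]-pp.mean(0)).max()<60: print('tan',st[i])
# flat on mat: fit red rectangle, top plane
red=(((h[...,0]<9)|(h[...,0]>170))&(h[...,1]>90)&(h[...,2]>50)).astype(np.uint8);red=cv2.morphologyEx(red,cv2.MORPH_CLOSE,np.ones((5,5)))
n,L,st,ce=cv2.connectedComponentsWithStats(red)
q=proj('wrist',[[.4286,.1258,.048]],T)[0]
i=min([k for k in range(1,n) if st[k,4]>300],key=lambda k:np.linalg.norm(st[k,:2]+st[k,2:4]/2-q))
c=max(cv2.findContours((L==i).astype(np.uint8),0,1)[0],key=cv2.contourArea);from m import quad
r=cv2.boxPoints(cv2.minAreaRect(c));Q=plane(ray('wrist',r,T),.0495)
print('flat',st[i],Q.mean(0),[np.linalg.norm(Q[k]-Q[k-1]).round(4) for k in range(4)],[np.degrees(np.arctan2(*(Q[k]-Q[k-1])[1::-1])).round(1) for k in range(4)])
```

```text
[0.4346 0.1314 0.2253] [-179.9642   -0.2568    6.2982]
pred tall [[278.0, 41.0], [320.0, 48.0], [311.0, 105.0], [269.0, 98.0]]
tan [ 273    0  116   55 3274]
tan [269  45  51  61 898]
flat [ 235  131   48   70 1632] [0.4293 0.1252 0.0495] [np.float64(0.0919), np.float64(0.0591), np.float64(0.092), np.float64(0.0628)] [np.float64(5.4), np.float64(-83.6), np.float64(-172.3), np.float64(96.3)]
```

Both placements check out: the tall carton's observed box is 269–320 × 45–106 against a predicted 269–320 × 41–105, and the flat sits at (0.429, 0.125). Now I regrasp the flat carton.

Run:
```python
from g import *
Rm=Rd(6.3)
p=np.array([.4288,.1255,0])+Rm@[.0075,0.0001,0];p[2]=-.0100
plan((p+[0,0,.03],Rm),(p,Rm))
```

```text
[0.2, 4.8, 204.8] [0.01, -0.2, -0.09]   -> [0.4363 0.1262 0.02  ]
[0.1, 4.8, 234.8] [0.01, -0.2, -0.09]   -> [ 0.4363  0.1262 -0.01  ]
```

Call:
apply_moves([
  {"fingers": 87, "delta_pos": [0, 5, 30], "angular": [0, 0, 0]},
  {"fingers": 87, "delta_pos": [0, 5, 70], "angular": [0, 0, 0]},
  {"fingers": 87, "delta_pos": [0, 5, 110], "angular": [0, 0, 0]},
  {"fingers": 87, "delta_pos": [0, 5, 145], "angular": [0, 0, 0]},
  {"fingers": 87, "delta_pos": [0, 5, 175], "angular": [0, 0, 0]},
  {"fingers": 87, "delta_pos": [0, 5, 195], "angular": [0, 0, 0]},
  {"fingers": 87, "delta_pos": [0, 5, 205], "angular": [0, 0, 0]},
  {"fingers": 87, "delta_pos": [0, 5, 205], "angular": [0, 0, 0]},
])

```text
clock: 21.25
tool_pos: [0.4354, 0.1246, 0.0179]
orientation: [179.8, 0.0, 6.1]
force: [0.8, 0.2, 1.2]
opening: 0.0869
gripper_force: 0.0
```

Run:
```python
from g import *
Rm=Rd(6.3)
p=np.array([.4288,.1255,0])+Rm@[.0075,0.0001,0];p[2]=-.0100
plan((p,Rm))
```

```text
[1.1, -1.6, 27.9] [0.15, 0.02, -0.19]   -> [ 0.4363  0.1262 -0.01  ]
```

Call:
apply_moves([
  {"fingers": 87, "delta_pos": [0.5, -1, 10], "angular": [0, 0, 0]},
  {"fingers": 87, "delta_pos": [0.5, -1, 20], "angular": [0, 0, 0]},
  {"fingers": 87, "delta_pos": [0.5, -1, 26], "angular": [0, 0, 0]},
  {"fingers": 87, "delta_pos": [0.5, -1, 28], "angular": [0, 0, 0]},
  {"fingers": 75, "delta_pos": [0.5, -1, 28], "angular": [0, 0, 0]},
  {"fingers": 66, "delta_pos": [0.5, -1, 28], "angular": [0, 0, 0]},
  {"fingers": 55, "delta_pos": [0.5, -1, 28], "angular": [0, 0, 0]},
  {"fingers": 50, "delta_pos": [0.5, -1, 28], "angular": [0, 0, 0]},
  {"fingers": 50, "delta_pos": [0.5, -1, 28], "angular": [0, 0, 0]},
  {"fingers": 50, "delta_pos": [0.5, -1, 28], "angular": [0, 0, 0]},
])

```text
clock: 22.25
tool_pos: [0.4364, 0.1269, -0.0084]
orientation: [180.0, -0.2, 6.2]
force: [-0.3, -0.3, 4.1]
opening: 0.0597
gripper_force: 30.0
```

Run:
```python
from g import *
o=ctrl.get_obs();T=toolpose(o);print(o['tool_pos'],o['orientation'])
Tc=T.copy()
# carton: y centred by grip; bottom on mat: same-height relation as first grasp (contact TCP z -.0110 <-> G z -46.5)
Cx=inv([.4290,o['tool_pos'][1],0],Rd(6.3));
G=np.linalg.inv(T)@Cx;G[1,3]=-.0001;G[2,3]=-.0465-(o['tool_pos'][2]-(-.0110))*-1 if 0 else -(.0465+(o['tool_pos'][2]+.0110))
G[:3,:3]=np.eye(3);print(G[:3,3]);pickle.dump(G,open('G3.pkl','wb'))
T[2,3]+=.16
c=lambda h,u=49:inv(deck(u,-.5,45+h),RS)
print('from lifted');plan(tgt(c(100),G),tgt(c(0),G),base=T)
```

```text
[ 0.4364  0.1269 -0.0084] [179.9867  -0.1801   6.196 ]
[-0.0073 -0.0001 -0.0491]
from lifted
[148.7, 219.7, 10.4] [1.69, 27.79, -6.66]   -> [ 0.608  -0.0755  0.1417]
[195.1, 214.2, 98.8] [1.69, 27.79, -6.66]   -> [ 0.6538 -0.065   0.0534]
```

Call:
apply_moves([
  {"fingers": 50, "delta_pos": [0, 0, -5], "angular": [0, 0, 0]},
  {"fingers": 50, "delta_pos": [0, 0, -20], "angular": [0, 0, 0]},
  {"fingers": 50, "delta_pos": [0, 0, -50], "angular": [0, 0, 0]},
  {"fingers": 50, "delta_pos": [0, 0, -90], "angular": [0, 0, 0]},
  {"fingers": 50, "delta_pos": [0, 0, -130], "angular": [0, 0, 0]},
  {"fingers": 50, "delta_pos": [0, 5, -170], "angular": [0, 0, 0]},
  {"fingers": 50, "delta_pos": [0, 20, -210], "angular": [0, 0, 0]},
  {"fingers": 50, "delta_pos": [1, 45, -245], "angular": [0, 0, 0]},
  {"fingers": 50, "delta_pos": [2, 75, -275], "angular": [0, 0, 0]},
  {"fingers": 50, "delta_pos": [3, 110, -290], "angular": [0, 0, 0]},
])

```text
clock: 23.25
tool_pos: [0.451, 0.0172, 0.2847]
orientation: [-180.0, -0.4, 6.3]
force: [0.8, 0.5, -1.4]
opening: 0.0598
gripper_force: 30.0
```

Call:
apply_moves([
  {"fingers": 50, "delta_pos": [0, 35, -5], "angular": [0, 0, 0]},
  {"fingers": 50, "delta_pos": [0, 60, -8], "angular": [0, 0, 0]},
  {"fingers": 50, "delta_pos": [0, 75, -8], "angular": [0, 0, 0]},
  {"fingers": 50, "delta_pos": [0, 75, -8], "angular": [0, 0, 0]},
  {"fingers": 50, "delta_pos": [0, 75, -8], "angular": [0, 0, 0]},
])

```text
clock: 23.75
tool_pos: [0.458, -0.057, 0.2893]
orientation: [180.0, -0.1, 6.1]
force: [0.5, -0.3, -1.3]
opening: 0.0598
gripper_force: 30.0
```

Run:
```python
from g import *
shot(13);T=pickle.load(open('pics/w13.pkl','rb'))
G=pickle.load(open('G3.pkl','rb'))
im=cv2.imread('pics/w13.png');h=cv2.cvtColor(im,cv2.COLOR_BGR2HSV)
def line(a,fix,hh,lo,hi,st=2):
    s=np.arange(lo,hi,st);P=np.array([deck(*((fix,t,hh) if a=='y' else (t,fix,hh))) for t in s]);p=proj('wrist',P,T).round().astype(int)
    ok=(p[:,1]>=0)&(p[:,1]<384);print(a,fix,hh,p[0],p[-1]);print(' '.join(f"{t}:{h[y,x][0]},{h[y,x][1]},{h[y,x][2]}" for t,(x,y) in zip(s[ok],p[ok])))
for hh in(30,28):line('y',30,hh,-44,46)
line('y',60,30,-44,46);line('x',-20,30,-10,112,2);line('x',0,30,-10,112,2)
```

```text
[ 0.458  -0.057   0.2893] [179.9862  -0.1346   6.1192]
y 30 30 [310  44] [246  49]
-44:16,87,156 -42:16,95,164 -40:16,89,170 -38:17,92,170 -36:17,89,164 -34:17,53,134 -32:60,8,129 -30:5,78,147 -28:4,110,148 -26:5,110,150 -24:6,95,139 -22:14,49,196 -20:22,34,230 -18:22,35,227 -16:22,35,227 -14:19,42,199 -12:19,41,181 -10:20,43,172 -8:21,39,221 -6:22,39,224 -4:20,39,222 -2:19,39,222 0:16,42,171 2:20,40,166 4:17,37,145 6:17,39,139 8:18,40,198 10:18,40,198 12:18,41,204 14:17,42,211 16:5,113,153 18:7,87,161 20:14,55,180 22:4,113,145 24:3,111,147 26:5,116,147 28:5,107,150 30:60,8,134 32:60,9,136 34:72,9,136 36:60,8,134 38:60,6,132 40:50,6,134 42:40,6,134 44:120,2,123
y 30 28 [309  43] [246  49]
-44:17,89,158 -42:17,91,162 -40:17,92,167 -38:16,90,170 -36:17,89,164 -34:68,8,128 -32:60,8,129 -30:5,105,148 -28:4,110,148 -26:5,110,150 -24:6,93,142 -22:14,48,190 -20:22,35,230 -18:21,34,230 -16:22,35,227 -14:19,42,199 -12:19,41,181 -10:20,43,172 -8:21,39,221 -6:22,38,223 -4:20,39,223 -2:19,38,221 0:16,42,171 2:20,40,166 4:17,37,145 6:17,39,139 8:19,38,107 10:17,36,99 12:18,40,210 14:17,42,211 16:
[... 1534 characters left out ...]
0]
-10:23,19,176 -8:24,22,174 -6:30,18,202 -4:26,21,211 -2:26,18,215 0:7,108,116 2:5,114,136 4:3,113,138 6:6,113,135 8:13,57,175 10:19,40,212 12:19,40,213 14:19,40,212 16:19,40,215 18:19,42,208 20:17,40,197 22:18,42,178 24:19,39,205 26:18,41,185 28:20,41,220 30:16,42,171 32:11,54,104 34:20,39,223 36:19,39,220 38:17,45,169 40:20,43,191 42:18,41,151 44:18,39,168 46:18,42,122 48:19,41,180 50:22,36,228 52:19,40,218 54:19,40,153 56:19,39,155 58:17,42,171 60:19,42,196 62:19,43,190 64:21,35,230 66:21,33,233 68:22,33,232 70:20,40,206 72:20,38,222 74:21,33,235 76:20,29,235 78:20,30,236 80:21,30,235 82:6,112,200 84:5,110,201 86:5,113,203 88:5,111,212 90:4,168,205 92:3,164,200 94:4,167,191 96:56,11,162
```

The lower flat spans v −31…29 and u 0…90 in deck coordinates, so it is undisturbed and against the stop. Next I carry the upper flat over it.

```bash
cat >> g.py <<'E'
c3=lambda h,u=48.5:inv(deck(u,-.8,45+h),RS)
E
python3 - <<'E'
from g import *
G=pickle.load(open('G3.pkl','rb'))
plan(tgt(c3(110),G),tgt(c3(80),G))
E
```

```text
[141.7, 35.8, 139.3] [1.69, 27.83, -6.69]   -> [ 0.6031 -0.077   0.1503]
[155.6, 34.1, 165.9] [1.69, 27.83, -6.69]   -> [ 0.6168 -0.0738  0.1238]
```

Call:
apply_moves([
  {"fingers": 50, "delta_pos": [25, 6, 8], "angular": [0.3, 4, -1]},
  {"fingers": 50, "delta_pos": [55, 14, 22], "angular": [0.6, 9, -2.2]},
  {"fingers": 50, "delta_pos": [85, 22, 42], "angular": [0.9, 15, -3.6]},
  {"fingers": 50, "delta_pos": [110, 29, 70], "angular": [1.3, 21, -5]},
  {"fingers": 50, "delta_pos": [128, 33, 100], "angular": [1.6, 26, -6.2]},
  {"fingers": 50, "delta_pos": [138, 35, 125], "angular": [1.7, 27.8, -6.7]},
  {"fingers": 50, "delta_pos": [142, 36, 139], "angular": [1.7, 27.8, -6.7]},
  {"fingers": 50, "delta_pos": [142, 36, 139], "angular": [1.7, 27.8, -6.7]},
  {"fingers": 50, "delta_pos": [142, 36, 139], "angular": [1.7, 27.8, -6.7]},
])

```text
clock: 24.7
tool_pos: [0.604, -0.0765, 0.1511]
orientation: [180.0, -28.0, 13.1]
force: [0.7, 0.4, -0.8]
opening: 0.0596
gripper_force: 30.0
```

Run:
```python
from g import *
G=pickle.load(open('G3.pkl','rb'))
plan(tgt(c3(10),G),tgt(c3(0),G))
shot(14);T=pickle.load(open('pics/w14.pkl','rb'));im=cv2.cvtColor(cv2.imread('pics/w14.png'),cv2.COLOR_BGR2RGB).astype(np.float32);X=T@G
def pr(a,fix,lo,hi):
    s=np.arange(lo,hi,.5);L=np.array([[t,fix,-15,1e3] if a=='x' else [fix,t,-15,1e3] for t in s])/1e3
    p=proj('wrist',(L@X.T)[:,:3],T).astype(np.float32);v=cv2.remap(im,p[:,0:1],p[:,1:2],cv2.INTER_LINEAR)[:,0];ok=v[:,0]/(v[:,1]+v[:,2]+1)>.62;return s[1:][np.diff(ok.astype(int))!=0].tolist()
for x in(20,35):print('y',x,pr('y',x,-45,45))
for y in(-25,-10,0,10,25):print('x',y,pr('x',y,0,70))
```

```text
[-1.2, 0.3, 100.3] [-0.04, 0.04, 0.09]   -> [ 0.6488 -0.0664  0.062 ]
[-1.2, 0.3, 110.3] [-0.04, 0.04, 0.09]   -> [ 0.6534 -0.0654  0.0532]
[ 0.604  -0.0765  0.1511] [179.9866 -27.9643  13.1072]
y 20 [-27.5, -19.0, -18.0, -14.5, 21.0, 29.0]
y 35 [-28.0, -19.0, -18.0, -14.5, 21.0, 41.5]
x -25 [3.5, 51.0, 53.5, 62.0]
x -10 [37.5, 68.0]
x 0 [37.5, 53.5, 61.0, 67.5]
x 10 [37.5, 53.5, 61.0, 67.5]
x 25 [3.5, 65.0, 66.0, 66.5, 67.0, 68.5, 69.5]
```

Call:
apply_moves([
  {"fingers": 50, "delta_pos": [0, 0.3, 12], "angular": [0, 0, 0]},
  {"fingers": 50, "delta_pos": [0, 0.3, 30], "angular": [0, 0, 0]},
  {"fingers": 50, "delta_pos": [0, 0.3, 50], "angular": [0, 0, 0]},
  {"fingers": 50, "delta_pos": [0, 0.3, 68], "angular": [0, 0, 0]},
  {"fingers": 50, "delta_pos": [0, 0.3, 84], "angular": [0, 0, 0]},
  {"fingers": 50, "delta_pos": [0, 0.3, 95], "angular": [0, 0, 0]},
  {"fingers": 50, "delta_pos": [0, 0.3, 100], "angular": [0, 0, 0]},
  {"fingers": 50, "delta_pos": [0, 0.3, 104], "angular": [0, 0, 0]},
  {"fingers": 50, "delta_pos": [0, 0.3, 104], "angular": [0, 0, 0]},
])

```text
clock: 25.65
tool_pos: [0.6516, -0.0666, 0.059]
orientation: [180.0, -28.0, 13.0]
force: [-0.1, 1.3, -0.9]
opening: 0.0595
gripper_force: 30.0
```

Run:
```python
from g import *
G=pickle.load(open('G3.pkl','rb'))
plan(tgt(c3(1.5),G),tgt(c3(0),G),tgt(c3(0,45),G))
```

```text
[-0.9, -0.7, 4.6] [-0.01, 0.01, 0.04]   -> [ 0.6527 -0.0655  0.0545]
[-0.9, -0.7, 6.1] [-0.01, 0.01, 0.04]   -> [ 0.6534 -0.0654  0.0532]
[-4.4, -0.7, 6.1] [-0.01, 0.01, 0.04]   -> [ 0.6504 -0.0661  0.0515]
```

Call:
apply_moves([
  {"fingers": 50, "delta_pos": [-1, -0.4, 2], "angular": [0, 0, 0]},
  {"fingers": 50, "delta_pos": [-2, -0.4, 3], "angular": [0, 0, 0]},
  {"fingers": 50, "delta_pos": [-3, -0.4, 4], "angular": [0, 0, 0]},
  {"fingers": 50, "delta_pos": [-3.7, -0.4, 4], "angular": [0, 0, 0]},
  {"fingers": 50, "delta_pos": [-3.7, -0.4, 4], "angular": [0, 0, 0]},
])

```text
clock: 26.15
tool_pos: [0.6521, -0.0662, 0.0581]
orientation: [179.9, -28.4, 13.1]
force: [-12.3, 1.9, 22.6]
opening: 0.0597
gripper_force: 30.0
```

Call:
apply_moves([
  {"fingers": 50, "delta_pos": [-0.5, 0, 0], "angular": [0, 0, 0]},
  {"fingers": 50, "delta_pos": [-1, 0, 0], "angular": [0, 0, 0]},
  {"fingers": 50, "delta_pos": [-1, 0, 0], "angular": [0, 0, 0]},
])

```text
clock: 26.45
tool_pos: [0.6521, -0.0662, 0.0581]
orientation: [179.9, -28.5, 13.1]
force: [-9.6, 2.3, 21.5]
opening: 0.06
gripper_force: 30.0
```

Run:
```python
from g import *
o=ctrl.get_obs();print(o['joint_pos'],o['tau'],o['force'],o['moment'])
d=o['tool_pos']-O;print([round(float(d@a)*1e3,1) for a in(ex,ey,ez)])
G=pickle.load(open('G3.pkl','rb'));X=toolpose(o)@G;d=X[:3,3]-O;print('carton centre',[round(float(d@a)*1e3,1) for a in(ex,ey,ez)])
shot(15);cv2.imwrite('pics/d15.png',ctrl.snapshot('side')[...,::-1])
```

```text
[ 10.2902  13.2401 -35.2501  -5.6015 -13.1096  97.9295] [ -0.6567 -28.5916  18.0677   4.       1.1947   0.1411] [-9.5692  2.3034 21.5003] [1.4053 1.2555 0.7443]
[56.9, -1.4, 1.0]
carton centre [49.1, -1.3, 50.0]
[ 0.6521 -0.0662  0.0581] [179.9271 -28.4864  13.1036]
```

I see the cause: I had the sign wrong in the in-hand height. The carton centre is 43.9 mm behind the TCP, not 49.1, and it has already touched down squarely on the lower flat at the right height. I'll ease up, slide it to the stop, then set it down.

Call:
apply_moves([
  {"fingers": 50, "delta_pos": [2, 0, -2], "angular": [0, 0, 0]},
  {"fingers": 50, "delta_pos": [3, 0, -4], "angular": [0, 0, 0]},
  {"fingers": 50, "delta_pos": [3, 0, -5], "angular": [0, 0, 0]},
  {"fingers": 50, "delta_pos": [3, 0, -5], "angular": [0, 0, 0]},
  {"fingers": 50, "delta_pos": [3, 0, -5], "angular": [0, 0, 0]},
])

```text
clock: 27.05
tool_pos: [0.6491, -0.0667, 0.0586]
orientation: [180.0, -27.9, 13.0]
force: [-0.2, 0.1, -0.8]
opening: 0.0594
gripper_force: 30.0
```

Run:
```python
from g import *
G=pickle.load(open('G3.pkl','rb'));G[2,3]=-.0439;pickle.dump(G,open('G3.pkl','wb'))
o=ctrl.get_obs();X=toolpose(o)@G;d=X[:3,3]-O;print('carton centre',[round(float(d@a)*1e3,1) for a in(ex,ey,ez)])
plan(tgt(c3(0,45),G));shot(16);T=pickle.load(open('pics/w16.pkl','rb'));im=cv2.cvtColor(cv2.imread('pics/w16.png'),cv2.COLOR_BGR2RGB).astype(np.float32);X=T@G
def pr(a,fix,lo,hi):
    s=np.arange(lo,hi,.5);L=np.array([[t,fix,-15,1e3] if a=='x' else [fix,t,-15,1e3] for t in s])/1e3
    p=proj('wrist',(L@X.T)[:,:3],T).astype(np.float32);v=cv2.remap(im,p[:,0:1],p[:,1:2],cv2.INTER_LINEAR)[:,0];ok=v[:,0]/(v[:,1]+v[:,2]+1)>.62;return s[1:][np.diff(ok.astype(int))!=0].tolist()
for x in(20,35):print('y',x,pr('y',x,-45,45))
for y in(-10,0,10):print('x',y,pr('x',y,0,70))
for v in(-15,0,15): print('lower rear',prof('w16',v,'x',30,60,110))
print('lower y',prof('w16',93,'y',28,-45,45),prof('w16',87,'y',30,-45,45))
```

```text
carton centre [47.2, -1.2, 46.8]
[-2.1, -0.4, 1.8] [-0.01, 0.05, 0.03]   -> [ 0.648  -0.0666  0.0561]
[ 0.6491 -0.0667  0.0586] [179.9965 -27.9479  13.0309]
y 20 [-43.5, -28.5, -20.0, -19.0, -15.0, 21.5, 30.5]
y 35 [-29.5, -28.5, -14.5, 9.5, 16.5, 18.5, 19.0, 19.5, 34.0, 34.5, 39.5, 43.0, 44.0, 44.5]
x -10 [35.5, 57.0]
x 0 [35.5, 57.0]
x 10 [35.0, 56.5]
lower rear [70.0, 96.5]
lower rear [70.0, 96.5]
lower rear [70.0, 96.5]
lower y [-44.5, -44.0, -43.5, -43.0, -41.5, -40.5, -28.0, 26.0, 36.5] [-40.0, -33.0, 30.0, 36.0]
```

Call:
apply_moves([
  {"fingers": 50, "delta_pos": [-0.7, -0.3, 0], "angular": [0, 0, 0]},
  {"fingers": 50, "delta_pos": [-1.4, -0.3, 0], "angular": [0, 0, 0]},
  {"fingers": 50, "delta_pos": [-1.4, -0.3, 0], "angular": [0, 0, 0]},
])

```text
clock: 27.4
tool_pos: [0.6479, -0.0667, 0.0581]
orientation: [180.0, -28.0, 13.0]
force: [0.2, -0.7, -1.0]
opening: 0.0598
gripper_force: 30.0
```

Call:
apply_moves([
  {"fingers": 50, "delta_pos": [-0.4, 0, 0], "angular": [0, 0, 0]},
  {"fingers": 50, "delta_pos": [-0.8, 0, 0], "angular": [0, 0, 0]},
  {"fingers": 50, "delta_pos": [-0.8, 0, 0], "angular": [0, 0, 0]},
])

```text
clock: 27.7
tool_pos: [0.6475, -0.0668, 0.0581]
orientation: [180.0, -28.0, 13.0]
force: [-0.5, -0.6, 0.2]
opening: 0.06
gripper_force: 30.0
```

Call:
apply_moves([
  {"fingers": 50, "delta_pos": [-0.4, 0, 0], "angular": [0, 0, 0]},
  {"fingers": 50, "delta_pos": [-0.8, 0, 0], "angular": [0, 0, 0]},
  {"fingers": 50, "delta_pos": [-0.8, 0, 0], "angular": [0, 0, 0]},
])

```text
clock: 28.0
tool_pos: [0.6474, -0.0668, 0.0581]
orientation: [180.0, -28.1, 13.1]
force: [1.6, 0.4, -0.0]
opening: 0.0596
gripper_force: 30.0
```

Call:
apply_moves([
  {"fingers": 50, "delta_pos": [-0.4, 0, 0], "angular": [0, 0, 0]},
  {"fingers": 50, "delta_pos": [-0.8, 0, 0], "angular": [0, 0, 0]},
  {"fingers": 50, "delta_pos": [-0.8, 0, 0], "angular": [0, 0, 0]},
])

```text
clock: 28.3
tool_pos: [0.6473, -0.0669, 0.0582]
orientation: [180.0, -28.1, 13.1]
force: [4.8, 1.5, 1.6]
opening: 0.0596
gripper_force: 30.0
```

Against the stop (about 5 N along the slope). Now lower.

Call:
apply_moves([
  {"fingers": 50, "delta_pos": [0.3, 0, 0.6], "angular": [0, 0, 0]},
  {"fingers": 50, "delta_pos": [0.3, 0, 1.2], "angular": [0, 0, 0]},
  {"fingers": 50, "delta_pos": [0.3, 0, 1.2], "angular": [0, 0, 0]},
])

```text
clock: 28.6
tool_pos: [0.6479, -0.0668, 0.0571]
orientation: [180.0, -28.1, 13.1]
force: [4.3, 2.7, 5.3]
opening: 0.0598
gripper_force: 30.0
```

Call:
apply_moves([
  {"fingers": 50, "delta_pos": [0, 0, 0.5], "angular": [0, 0, 0]},
  {"fingers": 50, "delta_pos": [0, 0, 0.8], "angular": [0, 0, 0]},
  {"fingers": 50, "delta_pos": [0, 0, 0.8], "angular": [0, 0, 0]},
])

```text
clock: 28.9
tool_pos: [0.6483, -0.0668, 0.0565]
orientation: [180.0, -28.1, 13.1]
force: [3.6, 1.2, 5.0]
opening: 0.0598
gripper_force: 30.0
```

Call:
apply_moves([
  {"fingers": 50, "delta_pos": [0, 0, 0.5], "angular": [0, 0, 0]},
  {"fingers": 50, "delta_pos": [0, 0, 0.8], "angular": [0, 0, 0]},
  {"fingers": 50, "delta_pos": [0, 0, 0.8], "angular": [0, 0, 0]},
])

```text
clock: 29.2
tool_pos: [0.6484, -0.0668, 0.0562]
orientation: [180.0, -28.1, 13.1]
force: [-0.2, 0.6, 11.0]
opening: 0.0601
gripper_force: 30.0
```

Call:
apply_moves([
  {"fingers": 50, "delta_pos": [0, 0, 0.4], "angular": [0, 0, 0]},
  {"fingers": 50, "delta_pos": [0, 0, 0.8], "angular": [0, 0, 0]},
  {"fingers": 50, "delta_pos": [0, 0, 0.8], "angular": [0, 0, 0]},
])

```text
clock: 29.5
tool_pos: [0.6484, -0.0667, 0.0562]
orientation: [180.0, -28.1, 13.1]
force: [-6.9, 0.9, 20.0]
opening: 0.0598
gripper_force: 30.0
```

Seated. Release and withdraw square to the deck.

Call:
apply_moves([
  {"fingers": 50, "delta_pos": [0, 0, -0.8], "angular": [0, 0, 0]},
  {"fingers": 50, "delta_pos": [0, 0, -1.2], "angular": [0, 0, 0]},
  {"fingers": 62, "delta_pos": [0, 0, -1.2], "angular": [0, 0, 0]},
  {"fingers": 72, "delta_pos": [0, 0, -1.2], "angular": [0, 0, 0]},
  {"fingers": 82, "delta_pos": [0, 0, -1.2], "angular": [0, 0, 0]},
  {"fingers": 82, "delta_pos": [0, 0, -1.2], "angular": [0, 0, 0]},
  {"fingers": 82, "delta_pos": [0, 0, -8], "angular": [0, 0, 0]},
  {"fingers": 82, "delta_pos": [0, 0, -25], "angular": [0, 0, 0]},
  {"fingers": 82, "delta_pos": [0, 0, -50], "angular": [0, 0, 0]},
  {"fingers": 82, "delta_pos": [0, 0, -80], "angular": [0, 0, 0]},
])

```text
clock: 30.5
tool_pos: [0.6101, -0.0754, 0.1247]
orientation: [-180.0, -27.8, 13.0]
force: [0.8, -0.7, 0.6]
opening: 0.0819
gripper_force: 0.0
```

Call:
apply_moves([
  {"fingers": 85, "delta_pos": [0, 0, -35], "angular": [0, 0, 0]},
  {"fingers": 85, "delta_pos": [0, 0, -75], "angular": [0, 0, 0]},
  {"fingers": 85, "delta_pos": [0, 0, -105], "angular": [0, 0, 0]},
  {"fingers": 85, "delta_pos": [0, 0, -115], "angular": [0, 0, 0]},
  {"fingers": 85, "delta_pos": [0, 0, -115], "angular": [0, 0, 0]},
  {"fingers": 85, "delta_pos": [0, 0, -115], "angular": [0, 0, 0]},
])

```text
clock: 31.1
tool_pos: [0.5584, -0.0873, 0.2256]
orientation: [-180.0, -27.9, 13.0]
force: [0.6, 0.4, -0.3]
opening: 0.085
gripper_force: 0.0
```

Run:
```python
from g import *
shot(17)
for u in(15,30,60,80):print('y@60',u,prof('w17',u,'y',60,-45,45))
for v in(-25,-10,5,25):print('x@60',v,prof('w17',v,'x',60,-20,115))
T=pickle.load(open('pics/w17.pkl','rb'));im=cv2.imread('pics/w17.png');h=cv2.cvtColor(im,cv2.COLOR_BGR2HSV)
# tall, padlock, oiler
c0=inv([.552,.0964,.043],Rd(-2));P=[(c0@[x,y,-.025,1])[:3] for x,y in((.035,-.025),(.035,.025),(-.035,.025),(-.035,-.025))];pp=proj('wrist',P,T);print('pred tall',pp.round().tolist())
m=((h[...,0]>14)&(h[...,0]<27)&(h[...,1]>70)&(h[...,2]>140)).astype(np.uint8)
n,L,st,ce=cv2.connectedComponentsWithStats(m)
for i in range(1,n):
    if st[i,4]>80 and abs(ce[i]-pp.mean(0)).max()<60: print('tan',st[i])
y=lambda f:cv2.inRange(cv2.cvtColor(f,cv2.COLOR_BGR2HSV)[150:260,260:340],(20,150,120),(35,255,255))
s=cv2.imread('pics/scene0.png');s2=ctrl.snapshot('scene')[...,::-1].copy();cv2.imwrite('pics/s17.png',s2)
for f in(s,s2):print('oiler',cv2.moments(y(f),True)['m00'],[cv2.moments(y(f),True)[k]/max(1,cv2.moments(y(f),True)['m00']) for k in('m10','m01')])
```

```text
[ 0.5584 -0.0873  0.2256] [-179.9783  -27.9471   13.0089]
y@60 15 [-35.5, -31.5, -22.0, 14.5, 29.0]
y@60 30 [-35.0, -31.0, -22.0, 14.5, 28.5, 37.0]
y@60 60 [-34.5, -31.0, -22.0, 15.0, 18.5, 19.5, 29.0, 36.5]
y@60 80 [-44.5, -31.0, -21.5, -19.0, -16.5, -4.5, -3.0, 8.5, 11.5, 13.5, 28.5, 35.5]
x@60 -25 [0.5, 96.0]
x@60 -10 [-19.5, 0.5, 8.5, 80.5, 96.0]
x@60 5 [-19.5, -0.5, 8.5, 80.5, 96.0]
x@60 25 [-19.5, 0.5, 94.0]
pred tall [[114.0, 168.0], [144.0, 177.0], [129.0, 227.0], [99.0, 217.0]]
tan [ 63 137  43  17 380]
tan [105 141  21  17 185]
tan [101 176  44  53 478]
oiler 544.0 [38.314338235294116, 38.025735294117645]
oiler 5.0 [71.0, 44.8]
```

```bash
python3 -c "
from plant import ctrl
print(ctrl.close_job())"
```

```text
the job is handed in; nothing more can be done
None
```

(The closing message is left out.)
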